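Load the burn-in bay with the spatula, shut it and zero its counter

ROBOT

A 6-joint arm with a two-finger parallel gripper is mounted at the origin on the work surface. World frame = base frame: x ahead of the robot, y to its left, z up, the work surface at z = 0. Lengths are in m, angles in rad, forces in N, time in s.
With the tool pointing down it reaches from about 0.225 to 0.875 m from the base axis. Payload 3.4 kg.
Tool frame: the origin (TCP) lies midway between the tips of the shut fingers; the grasp point (between the pads) lies 19 mm behind it; x points along the fingers, z is the direction in which the jaws open and shut, and the axes are right-handed (so a half turn about x gives the same grasp; the last joint's range is limited). The gripper opens to 85 mm and grips with 20 to 120 N. Pads are 22 mm wide; open, the fingers measure 114 mm over their backs; the gripper's body (76 mm by 85 mm) begins 54 mm behind the grasp point. The pads swing forward as they close: fully open they stand 13 mm farther back than shut.
Start: joints at [1.09, 0.276, 1.505, -0, 1.361, -0.121], TCP at [0.202, 0.538, 0.231] pointing down, gripper open.
Joint ranges: [-2.89, 2.89], [-0.75, 2.08], [0.22, 2.7], [-1.18, 4.32], [0.11, 2.71], [-2.7, 2.7]. Speed limits (rad/s): [2.57, 2.57, 3.14, 3.14, 3.14, 3.14].

INTERFACE

Orientations are given as a unit quaternion [w, x, y, z].
In Python, from rig import manip, eyes gives the robot as it stands. The module is installed in compiled form; this text tells all that it offers.
- The arm moves only by the shell command python3 -m crank 'ROWS' [FORCE]. ROWS is JSON, a list of rows, each a list of 7 numbers: the shift along the tool's x, y, z in cm, then the turn, a rotation vector about the tool's x, y, z in degrees, then the finger opening in cm, from 0 to 8.54. A call has 1 to 5 rows; each row is the pose to reach, as a shift and turn from the pose commanded when the call began, along the tool's axes at that moment; what a row does not reach only later rows make up. A row lasts 1/8 s, in which the tool goes at most 62.5 mm and 10.7 degrees, less where a joint would pass 70% of its speed; a pose out of reach is approached as far as the arm can. A call with a gripper value outside its range is refused whole. The fingers move at their own pace and stop on an object; FORCE is the grip in N (left out, the last holds). Time passes only in rows, so rows that repeat a pose let the fingers close. It gives the time, the measured TCP pose, the force and the opening at its end, in the units of the state.
- manip.get_state(): the state, without advancing time (a new reading comes with each control period).
- eyes.get_image(name): name is "side" or "top"; returns a dict with "color" (420x560x3 uint8, blue, green, red), "z_map" (420x560 float32, m along the optical axis (not along the pixel's ray), 0 where there is no reading), "vertical_fov" (degrees; the focal length in pixels is half the picture's height over the tangent of half this angle, whatever the lens; pixels are square), "cx", "cy" (the principal point, pixels), "eye" and "attitude" of the camera in the world. Camera axes: x right, y up, looking along -z (the intrinsics and any distortion apply to the point x, -y, -z); pixel columns grow to the right and rows downward; lengths in m; the calibration is good to about 2 mm. A picture is of the moment at which its call begins.
- manip.sign_off(): hands the job in, once; it reports no verdict.
The state is a dict: "clock": time; "qpos": joint angles; "qd": joint speeds; "effort": joint torques, N m; "position": TCP position; "ee_rot": TCP orientation; "contact_force": force on the tool from outside, world axes, zero at the start; "moment": the same for the moment, N m; "width": finger opening in m.
Only numpy, scipy, OpenCV 4.12 (cv2) and the standard library are available. Lean on these libraries where they do the work, as an engineer would, in place of code of your own. Each camera call takes 0.05 s, during which the arm holds its last target.

TASK

Start a burn-in run: carry every small circuit board that stands on the bench into the burn-in bay with the spatula, slid in under the board between its feet, and leave the boards standing flat on the bay's floor, side by side; never touch a board with the gripper. When all are in, push the bay's door shut until it seats on its catch, and only then turn the counter knob on top of the bay back to its zero stop. Finish with the spatula standing on its rubber pad, and leave everything else on the bench where it is.

Things in the scene. Friction and masses are not known exactly. Their poses are not given: they have to be found in the camera images.
- board_a: a green circuit board 80 x 54 x 2 mm (x by y) on four white feet, 16 mm high, 7 mm thick, at (+-35.5, +-22.5) mm: its underside is 16 mm above what it stands on; 38 mm are free between the feet across y, 64 mm across x. Small parts on top, up to 6 mm high. 50 g. Origin: centre, at the level of the feet's soles; x along its length, z up. None when absent
- board_b: a green circuit board 80 x 54 x 2 mm (x by y) on four white feet, 16 mm high, 7 mm thick, at (+-35.5, +-22.5) mm: its underside is 16 mm above what it stands on; 38 mm are free between the feet across y, 64 mm across x. Small parts on top, up to 6 mm high. 50 g. Origin: centre, at the level of the feet's soles; x along its length, z up. None when absent
- board_c: a green circuit board 80 x 54 x 2 mm (x by y) on four white feet, 16 mm high, 7 mm thick, at (+-35.5, +-22.5) mm: its underside is 16 mm above what it stands on; 38 mm are free between the feet across y, 64 mm across x. Small parts on top, up to 6 mm high. 50 g. Origin: centre, at the level of the feet's soles; x along its length, z up. None when absent
- spatula: a bench spatula standing by itself: steel blade 95 x 28 x 2.5 mm (x = 0 to 95), neck 8 mm thick sloping up from its rear end, level wooden handle 16 wide, 24 mm high (x = -25 to -130, mid-height z = 55 mm), rear leg with a foot 36 mm wide, its sole level with the blade's underside. 160 g. Origin: middle of the blade's rear edge, underside; x to the tip, z up
- spatula_grip (a point): middle of the handle, the place to grip: at (-75, 0, 55) mm from the spatula's origin; axes as the spatula
- spatula_tip (a point): middle of the blade's front edge, at its underside: (95, 0, 0) mm
- spatula_heel (a point): rear end of the foot, at its sole: (-131, 0, 0) mm
- pad: the spatula's place, a flat black rubber pad fixed on the bench, 250 x 70 x 3 mm (x by y by z). Origin: centre of its underside; the top is 3 mm up
- bay_in (a point): the burn-in bay, a fixed grey unit with no roof: centre of its floor, 12 mm above the bench, 100 deep (x) by 210 mm wide (y): room for three boards side by side, length along x. Side walls and a rear housing (75 mm deep) reach 75 mm above the bench; the door closes the front at x = -54 mm; the floor plate runs on level in front of it as a porch to x = -108 mm. x from front to back, z up
- door_hinge (a point): upright hinge axis of the bay's door, at the bay's front left (+y) corner, 45 mm above the bench; fixed, axes as the bay. At joint value q the door runs 221 mm from here along (-sin q, -cos q); outer face looks along (-cos q, sin q), 6 mm off the hinge line; edges 13 and 74 mm above the bench. A black tab stands out 12 mm, 200 mm from the hinge; the rest is plain
- bay_door (a joint): door angle in rad: 0 shut and seated, grows as it opens towards the robot's side, at most 2.0. It stays where it is left; over the last 3 to 4 degrees a sprung roller at its free edge resists (some 3 N there), then snaps in behind
- counter_grip (a point): the counter's reset knob on top of the bay's rear housing: point on its upright axis at the height to grip, 112 mm above the bench. Black bar grip 42 long x 14 mm wide, top 7 mm above this point, on a 44 mm disc whose top is 23 mm below it; a white line on the bar points to the bay's front (-x) at zero. x axis along the bar, turns with it
- counter (a joint): knob angle in rad: 0 at its zero stop, grows as the knob turns clockwise seen from above, so turn it anticlockwise to reset; stays where it is left
- solder_spool: bystander: solder spool, diameter 52 mm, 38 mm high. Origin: centre of the underside
- screwdriver: bystander: screwdriver lying on the bench, handle to its -x
- multimeter: bystander: multimeter 150 x 75 x 32 mm lying on its back. Origin: centre of the underside
- screw_dish: bystander: steel dish, diameter 64 mm, 25 mm high. Origin: centre of the underside
- marker: bystander: black marker pen 120 mm long, 14 mm thick, lying
- flux_jar: bystander: flux jar, diameter 42 mm, 50 mm high. Origin: centre of the underside
Not all that is in view belongs to the job. There is more than one size of the spatula; the job needs the largest.

How it is judged:
On the way, in this order (a step that is already met when the one before it is completed fails the run):
1. every board stands flat on the bay's floor (x of board_a in the frame of bay_in between -0.025 and 0.025 m and y of board_a in the frame of bay_in between -0.088 and 0.088 m and z of board_a in the frame of bay_in between -0.005 and 0.005 m and angle between each of board_a, board_b, board_c's own z axis and vertical below 0.1 rad and linear speed of each of board_a, board_b, board_c below 0.03 m/s and x of board_b in the frame of bay_in between -0.025 and 0.025 m and y of board_b in the frame of bay_in between -0.088 and 0.088 m and z of board_b in the frame of bay_in between -0.005 and 0.005 m and x of board_c in the frame of bay_in between -0.025 and 0.025 m and y of board_c in the frame of bay_in between -0.088 and 0.088 m and z of board_c in the frame of bay_in between -0.005 and 0.005 m), for 0.2 s.
2. the door is shut and seated on its catch (value of joint bay_door below 0.02 rad), for 0.2 s.
3. the counter knob is back at its zero stop (value of joint counter below 0.08 rad), for 0.2 s.
At the end, for the whole second after the job is handed in: boards stand on the bay floor (centre within 25 mm in depth, 88 mm in width, 5 mm in height of the floor's centre; tilt under 0.1 rad), door within 0.02 rad of shut, knob within 0.08 rad of zero, spatula upright and still on its pad (tip and heel within 45 mm of its centre line) (all of step 1 and value of joint bay_door below 0.02 rad and value of joint counter below 0.08 rad and x of spatula_tip in the frame of pad between -0.14 and 0.14 m and y of spatula_tip in the frame of pad between -0.045 and 0.045 m and z of each of spatula_tip, spatula_heel in the frame of pad below 0.009 m and x of spatula_heel in the frame of pad between -0.14 and 0.14 m and y of spatula_heel in the frame of pad between -0.045 and 0.045 m and angle between spatula's own z axis and vertical below 0.1 rad and linear speed of spatula below 0.02 m/s); the robot touches nothing.
It fails at once if a board was touched with the fingers (contact force between the fingers and board_a above 1 N or contact force between the fingers and board_b above 1 N or contact force between the fingers and board_c above 1 N).
It fails at once if a bystander was moved more than 4 cm (distance of any of solder_spool, screwdriver, multimeter, screw_dish, marker, flux_jar from where it was at the start of the episode above 0.04 m).
Of board_a, board_b, board_c only 2 to 3 are there at a start; the rules pass over those that are not, and their reading is None.
At some moment in a run one of board_a, board_b, board_c may be knocked a few centimetres aside while the robot is not near it.
It also fails if it takes over 210 s, if anything falls off the work surface, if the arm or the gripper's body presses on something with over 40 N, if the wrist force passes 120 N, or if a joint passes its speed limit or range.

## Working session

There is one attempt and no reset: what is moved stays moved. The work goes in short steps, Python scripts to look and compute and a shell command to move; the robot and the scene stay as the last step left them, time stands still between calls to the robot, and variables do not carry over. Pictures are saved under pics/ and viewed, and the job is handed in when it is done.

```bash
ls -la; mkdir -p pics
cat > h.py <<'E'
import numpy as np, cv2
from rig import manip, eyes
from scipy.spatial.transform import Rotation as R
def q2R(q): return R.from_quat([q[1],q[2],q[3],q[0]]).as_matrix()
E
python3 - <<'E'
from h import *
s=manip.get_state()
for k,v in s.items(): print(k,np.round(v,4))
for n in ("side","top"):
    d=eyes.get_image(n); cv2.imwrite(f"pics/{n}0.png",d["color"])
    np.savez(f"{n}0.npz",**{k:d[k] for k in d})
    print(n,{k:(v if not hasattr(v,'shape') or v.size<10 else v.shape) for k,v in d.items()})
E
```

```text
total 12
drwxr-xr-x  3 agent agent 4096 Dec  7 09:06 .
drwxr-xr-x 23 root  root  4096 Dec  7 09:06 ..
drwxr-xr-x  2 agent agent 4096 Dec  7 09:06 pics
clock 0.0
qpos [ 1.09    0.2766  1.5061 -0.      1.3607 -0.121 ]
qd [-0.0009  0.0022  0.0012  0.0006  0.0001  0.0005]
effort [ 3.20000e-03 -4.16755e+01 -2.45808e+01  2.00000e-04  1.08000e-02
 -0.00000e+00]
position [0.2022 0.5377 0.2304]
ee_rot [ 0.5808 -0.4028  0.582   0.4022]
contact_force [-0.7162 -0.1821 -1.3336]
moment [0.0274 0.0311 0.006 ]
width 0.0852
side {'color': (420, 560, 3), 'z_map': (420, 560), 'vertical_fov': 57.06496291287839, 'cx': 273.28775071119395, 'cy': 203.1920589012143, 'eye': array([ 0.36771655, -0.9555167 ,  0.95105703]), 'attitude': array([ 0.92665019,  0.36628293, -0.03372628, -0.07758081])}
top {'color': (420, 560, 3), 'z_map': (420, 560), 'vertical_fov': 57.24731918836261, 'cx': 281.4452966670735, 'cy': 212.87870211416572, 'eye': array([ 0.3033712 , -0.12090145,  1.24687368]), 'attitude': array([-0.7010041 , -0.05163241,  0.07349579,  0.70747842])}
```

View pics/top0.png

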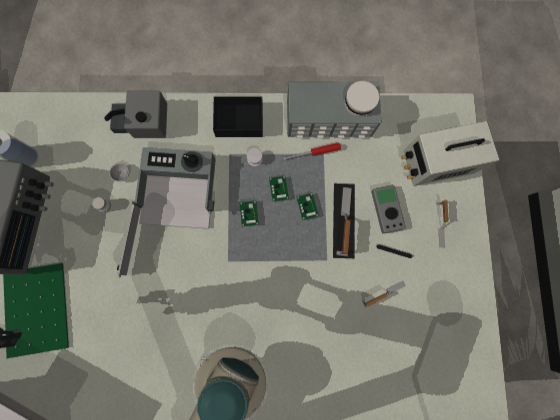

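View pics/side0.png

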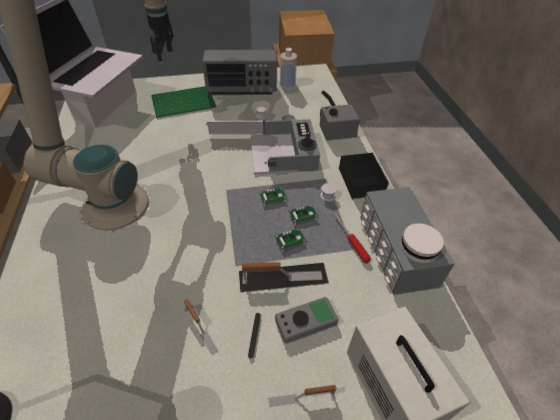

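The top view shows three boards on a grey mat (278,188), (249,213), (308,206). The spatula candidates are the one on the black pad (345,220), a small one at (385,293) and another small one at (445,220). The bay with its open door is at (177,190) with the knob at (192,160).

```bash
cat >> h.py <<'E'
def grab(n,tag):
    d=eyes.get_image(n); cv2.imwrite(f"pics/{n}{tag}.png",d["color"]); return d
def fpx(d): return 210/np.tan(np.radians(float(d["vertical_fov"]))/2)
def deproj(d,u,v,z=None):
    """world pt by depth, or by plane height z"""
    f=fpx(d); r=np.array([(u-d["cx"])/f,-(v-d["cy"])/f,-1.]); M=q2R(d["attitude"]); w=M@r; e=np.array(d["eye"])
    if z is None:
        return e+w*d["z_map"][int(round(v)),int(round(u))]
    return e+w*(z-e[2])/w[2]
def proj(d,P):
    P=np.atleast_2d(P); c=(P-np.array(d["eye"]))@q2R(d["attitude"]); f=fpx(d)
    return np.c_[d["cx"]+f*c[:,0]/-c[:,2], d["cy"]-f*c[:,1]/-c[:,2]]
def crop(d,u0,v0,u1,v1,k,name):
    im=cv2.resize(d["color"][v0:v1,u0:u1],None,fx=k,fy=k,interpolation=cv2.INTER_CUBIC)
    for u in range((u0+9)//10*10,u1,10): cv2.line(im,((u-u0)*k,0),((u-u0)*k,6 if u%50 else 16),(0,0,255),1)
    for v in range((v0+9)//10*10,v1,10): cv2.line(im,(0,(v-v0)*k),(6 if v%50 else 16,(v-v0)*k),(0,0,255),1)
    cv2.imwrite("pics/"+name,im)
def cloud(d):
    f=fpx(d); v,u=np.mgrid[0:420,0:560]; z=d["z_map"]
    P=np.stack([(u-d["cx"])/f*z,-(v-d["cy"])/f*z,-z],-1)@q2R(d["attitude"]).T+np.array(d["eye"])
    P[z==0]=np.nan; return P
E
python3 - <<'E'
from h import *
for n in("top","side"):
    d=dict(np.load(f"{n}0.npz"))
    print(d.keys())
    P=cloud(d); print(n,[np.round(deproj(d,*p),4) for p in ([(60,250),(450,300),(260,250),(345,245),(180,200),(230,400)] if n=="top" else [(60,330),(240,210),(400,380),(270,155),(120,180)])])
    if n=="top":
        crop(d,220,140,360,265,5,"c_top1.png"); crop(d,90,140,225,285,4,"c_top2.png")
    else: crop(d,220,170,350,300,6,"c_side1.png"); crop(d,190,90,350,180,5,"c_side2.png")
E
```

```text
dict_keys(['color', 'z_map', 'vertical_fov', 'cx', 'cy', 'eye', 'attitude'])
top [array([4.111e-01, 5.455e-01, 2.000e-04]), array([ 2.392e-01, -6.985e-01, -6.000e-04]), array([ 0.4055, -0.09  , -0.0046]), array([ 0.4121, -0.3527,  0.0726]), array([0.5688, 0.1689, 0.0135]), array([ 0.0157, -0.0204,  0.2207])]
dict_keys(['color', 'z_map', 'vertical_fov', 'cx', 'cy', 'eye', 'attitude'])
side [array([-0.0926, -0.4294,  0.0016]), array([ 0.4089, -0.0944,  0.0052]), array([ 0.6663, -0.7333,  0.1506]), array([0.5509, 0.158 , 0.0133]), array([ 0.0676, -0.067 ,  0.1681])]
```

View pics/c_top1.png

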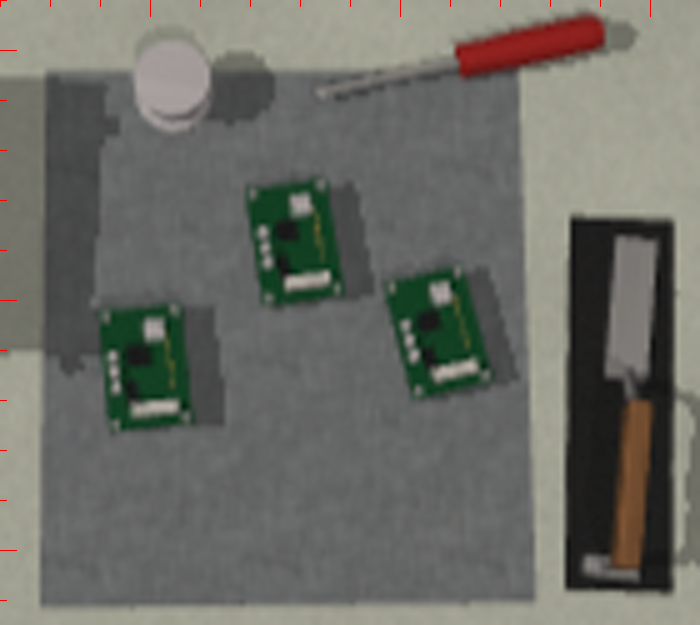

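View pics/c_top2.png

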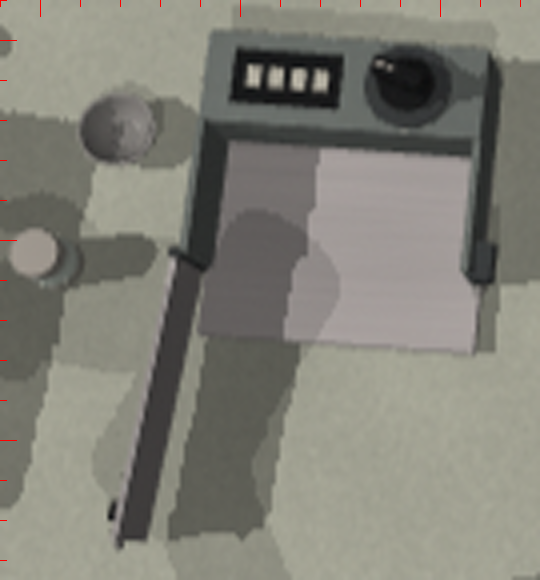

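View pics/c_side1.png

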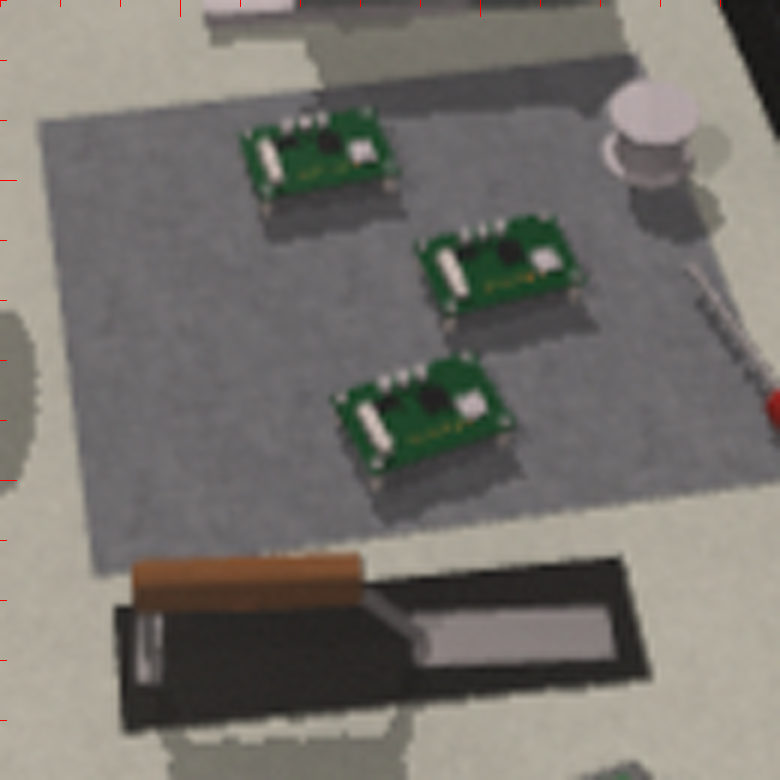

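View pics/c_side2.png

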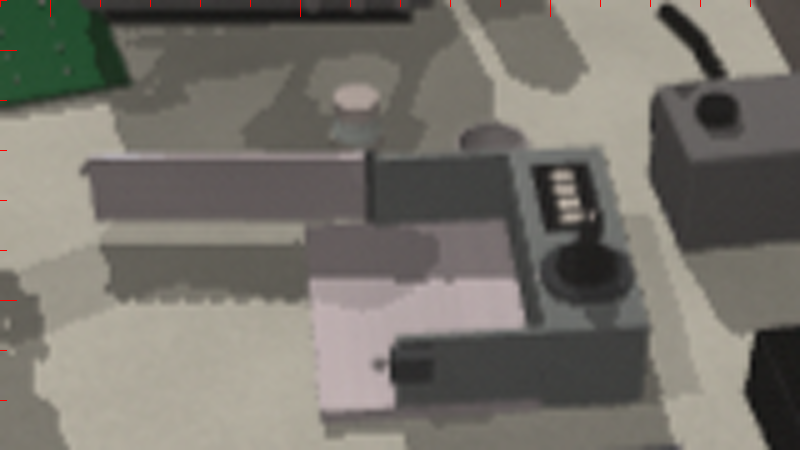

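```bash
cat > seg.py <<'E'
from h import *
def boards(d,zt=0.018,roi=(0.3,0.75,-0.35,0.35)):
    hsv=cv2.cvtColor(d["color"],cv2.COLOR_BGR2HSV)
    m=cv2.inRange(hsv,(45,90,25),(85,255,255)); m=cv2.morphologyEx(m,cv2.MORPH_CLOSE,np.ones((5,5)))
    out=[]
    for c in cv2.findContours(m,cv2.RETR_EXTERNAL,cv2.CHAIN_APPROX_NONE)[0]:
        if cv2.contourArea(c)<150: continue
        W=np.array([deproj(d,p[0][0],p[0][1],zt)[:2] for p in c])
        r=cv2.minAreaRect((W*1000).astype(np.float32)); (cx,cy),(w,h),a=r
        if not(roi[0]<cx/1000<roi[1] and roi[2]<cy/1000<roi[3]): continue
        if w<h: w,h,a=h,w,a+90
        a=(a+90)%180-90
        out.append((cx/1000,cy/1000,a,w,h,c.reshape(-1,2).mean(0)))
    return out
if __name__=="__main__":
    for n in("top","side"):
        d=dict(np.load(f"{n}0.npz"))
        for b in boards(d): print(n,np.round(b[:5],3),b[5])
E
python3 seg.py
python3 - <<'E'
from h import *
d=dict(np.load("top0.npz")); s=dict(np.load("side0.npz"))
def T(l,k,ou,ov,dd,z):
    for n,(x,y) in l.items(): print(n,np.round(deproj(dd,x/k+ou-0.4,y/k+ov-0.4,z)*1000,1)[:2], 'depthpt',np.round(deproj(dd,x/k+ou,y/k+ov)*1000,1))
print("pad top"); T(dict(a=(571,216),b=(674,221),c=(565,590),e=(673,592)),5,220,140,d,.003)
print("pad side"); T(dict(a=(620,558),b=(650,678),c=(115,607),e=(125,732)),6,220,170,s,.003)
print("blade top"); T(dict(a=(615,236),b=(657,240),c=(607,375),e=(645,380)),5,220,140,d,.0055)
print("blade side"); T(dict(a=(610,607),b=(616,658),c=(416,612),e=(422,665)),6,220,170,s,.0055)
print("handle top"); T(dict(a=(627,400),b=(652,402),c=(612,567),e=(640,568)),5,220,140,d,.070)
print("handle side"); T(dict(a=(360,555),b=(362,576),c=(133,563),e=(133,583)),6,220,170,s,.070)
print("foot top"); T(dict(a=(585,555),b=(640,570),c=(583,575)),5,220,140,d,.006)
print("bay top z75"); T(dict(rl=(210,30),rr=(490,45),fl=(203,122),fr=(475,138),end=(468,280),end2=(495,285),wl=(230,130)),4,90,140,d,.075)
print("bay porch z12"); T(dict(l=(200,335),r=(473,352)),4,90,140,d,.012)
print("door top z74"); T(dict(h=(175,250),h2=(205,267),e1=(118,545),e2=(148,540),tab=(110,515)),4,90,140,d,.074)
print("knob z119"); T(dict(t=(378,62),b=(425,100),m=(405,82)),4,90,140,d,.119)
print("side: bay75"); T(dict(rl=(600,148),rr=(645,327),fl=(510,155),fr=(530,327),we=(395,342)),5,190,90,s,.075)
print("porch"); T(dict(r=(322,410),l=(308,225)),5,190,90,s,.012)
print("door"); T(dict(h=(368,152),e=(85,160)),5,190,90,s,.074)
E
```

```text
top [ 5.2300e-01 -5.4000e-02  5.5750e+00  7.7612e+01  5.3411e+01] [248.55555556 213.05555556]
top [ 0.545 -0.244 13.729 77.876 53.621] [307.05714286 206.01428571]
top [ 0.606 -0.152  8.415 78.109 53.076] [278.90140845 188.49295775]
side [ 0.546 -0.247 13.432 77.463 51.797] [289.81818182 238.60606061]
side [ 0.606 -0.154  8.489 76.077 51.271] [302.4        213.78333333]
side [ 5.2400e-01 -5.6000e-02  6.0140e+00  7.6702e+01  5.1030e+01] [272.47368421 195.15789474]
pad top
a [ 627.1 -337.3] depthpt [ 626.  -338.8    2. ]
b [ 623.4 -406.6] depthpt [ 622.4 -408.2    1.5]
c [ 378.1 -324.5] depthpt [ 376.9 -326.1    1.1]
e [ 376.1 -394.7] depthpt [ 3.750e+02 -3.965e+02  2.000e-01]
pad side
a [ 626.6 -340.2] depthpt [ 627.4 -341.7    2.9]
b [ 623.3 -408.2] depthpt [ 625.7 -406.1   -3.1]
c [ 379.3 -327.5] depthpt [ 380.4 -327.1   -0. ]
e [ 376.5 -395.9] depthpt [ 377.5 -394.8   -1.4]
blade top
a [ 612.6 -365.9] depthpt [ 611.4 -367.4    4.7]
b [ 609.7 -394. ] depthpt [ 608.6 -395.5    4.6]
c [ 518.5 -356.8] depthpt [ 517.6 -358.6    3.2]
e [ 515.  -381.9] depthpt [ 514.9 -384.7   -2. ]
blade 
[... 1305 characters left out ...]
1 [326.3 326.5] depthpt [325.2 328.4  65.7]
e2 [329.7 304.7] depthpt [330.1 330.9  -2. ]
tab [348.4 333.7] depthpt [347.9 339.5  55.8]
knob z119
t [685.5 136.6] depthpt [682.  133.9 125.3]
b [655.4 100.3] depthpt [666.6 106.9  78.8]
m [669.6 115.7] depthpt [669.1 115.  116.6]
side: bay75
rl [727.  274.1] depthpt [726.7 267.2  77.9]
rr [707.9  57. ] depthpt [709.4  56.6  73.4]
fl [655.6 276.2] depthpt [658.6 281.8  69. ]
fr [627.8  70.2] depthpt [643.2 124.5  26.5]
we [531.4  69.5] depthpt [532.7  68.9  73.5]
porch
r [479.   77.1] depthpt [480.5  77.9   9.2]
l [497.6 296.6] depthpt [498.6 291.6  13.6]
door
h [547.3 299.3] depthpt [549.  300.2  71.3]
e [329.3 324. ] depthpt [330.6 321.9  73.4]
```

Both cameras agree to about 2 mm. The pad spatula is clearly the large one: its blade measures about 94 × 28 mm, so it is the one I'll use. Next I'll write a planner and check the bay model by overlaying it on both views.

```bash
cat > plan.py <<'E'
from h import *
def toolR(yaw, flip=False):
    """tool x down, tool z (jaw) = left of heading 'yaw' (deg)"""
    a=np.radians(yaw); f=np.array([np.cos(a),np.sin(a),0]); l=np.array([-np.sin(a),np.cos(a),0])
    x=np.array([0,0,-1.]); z=l if not flip else -l
    return np.c_[x,np.cross(z,x),z]
def delta(pos,yaw=None,flip=None,st=None):
    st=st or manip.get_state(); Rc=q2R(st["ee_rot"]); p=np.array(st["position"])
    sh=Rc.T@(np.array(pos)-p)*100
    if yaw is None: rv=np.zeros(3)
    else:
        c=[R.from_matrix(Rc.T@toolR(yaw,f)).as_rotvec(degrees=True) for f in ((False,True) if flip is None else (flip,))]
        rv=min(c,key=np.linalg.norm)
    print("shift cm",np.round(sh,2),"rot deg",np.round(rv,1),"| dist",round(np.linalg.norm(sh),1)); return sh,rv
def where():
    s=manip.get_state(); Rc=q2R(s["ee_rot"]); y=Rc[:,2]
    print("t",round(s["clock"],2),"pos",np.round(np.array(s["position"])*1000,1),"heading(z rot -90)",round(float(np.degrees(np.arctan2(-y[0],y[1]))),2),"tilt x",np.round(Rc[:,0],3),"w",round(s["width"]*1000,1),"F",np.round(s["contact_force"],1),"q",np.round(s["qpos"],2))
E
python3 - <<'E'
from plan import *
from scipy.optimize import least_squares
where(); print(np.round(q2R(manip.get_state()["ee_rot"]),3))
delta([0.442,-0.359,0.2],-7)
d=dict(np.load("top0.npz")); s=dict(np.load("side0.npz"))
# fit bay: outer back y half width h
def px(k,ou,ov,x,y): return (x/k+ou-0.4,y/k+ov-0.4)
obs=[(d,px(4,90,140,210,30),(125,1,75)),(d,px(4,90,140,490,45),(125,-1,75)),(d,px(4,90,140,200,335),(-108,1,12)),(d,px(4,90,140,473,352),(-108,-1,12)),
(s,px(5,190,90,600,148),(125,1,75)),(s,px(5,190,90,645,327),(125,-1,75)),(s,px(5,190,90,322,410),(-108,-1,12)),(s,px(5,190,90,308,225),(-108,1,12))]
def res(p):
    a=p[2];c,sn=np.cos(a),np.sin(a);o=[]
    for dd,uv,(x,sy,z) in obs:
        y=sy*p[3]; W=np.array([p[0]+c*x-sn*y,p[1]+sn*x+c*y,z])/1000; o+=list(proj(dd,W)[0]-uv)
    return o
r=least_squares(res,[595,179,-.07,110]); print(r.x,np.degrees(r.x[2]),np.round(r.fun,1))
E
```

```text
t 0.1 pos [202.2 537.8 230.5] heading(z rot -90) -20.61 tilt x [-0.001 -0.001 -1.   ] w 85.2 F [-0.2  1.   0.2] q [ 1.09  0.28  1.51  0.    1.36 -0.12]
[[-0.001 -0.936  0.352]
 [-0.001  0.352  0.936]
 [-1.     0.    -0.002]]
shift cm [  3.17 -54.02 -75.49] rot deg [-13.6  -0.1  -0. ] | dist 92.9
[ 5.94528694e+02  1.78053321e+02 -7.51967299e-02  1.09786981e+02] -4.308455256338192 [ 0.3 -0.1 -0.1  1.  -0.1 -0.6  0.2 -0.3 -0.1 -0.6  0.7 -0.5 -0.1  0.1
 -0.6  0.2]
```

```bash
python3 -m crank '[[0,-27,-37.5,-6.8,0,0,5],[0,-27,-37.5,-6.8,0,0,5],[0,-27,-37.5,-6.8,0,0,5],[0,-27,-37.5,-6.8,0,0,5],[0,-27,-37.5,-6.8,0,0,5]]' 60 && python3 -m crank '[[0,-12,-17,-6.8,0,0,5],[0,-12,-17,-6.8,0,0,5],[0,-12,-17,-6.8,0,0,5],[0,-20,-30,-6.8,0,0,5],[0,-27,-37.5,-6.8,0,0,5]]'; python3 -c "
from plan import *
where(); delta([0.442,-0.359,0.1],-7)"
```

```text
clock: 0.72
position: [0.2841, 0.2346, 0.2311]
ee_rot: [0.556, -0.437, 0.556, 0.436]
contact_force: [0.6, -1.1, 0.4]
width: 0.0501
clock: 1.35
position: [0.3954, -0.0528, 0.2313]
ee_rot: [0.53, -0.468, 0.53, 0.468]
contact_force: [1.9, 0.8, -0.1]
width: 0.0498
t 1.35 pos [395.4 -52.8 231.3] heading(z rot -90) -7.07 tilt x [ 0.     0.001 -1.   ] w 49.8 F [ 1.9  0.8 -0.1] q [-0.31  0.    1.84  0.    1.3  -1.76]
shift cm [ 13.11  -8.39 -29.82] rot deg [-0.1  0.   0. ] | dist 33.6
```

```bash
python3 -m crank '[[0,-8.4,-29.8,0,0,0,5],[2,-8.4,-29.8,0,0,0,5],[4,-8.4,-29.8,0,0,0,5],[8,-8.4,-29.8,0,0,0,5],[8,-8.4,-29.8,0,0,0,5]]' && python3 -m crank '[[0,0,0,0,0,0,5],[0,0,0,0,0,0,5]]'; python3 -c "
from plan import *
where(); delta([0.442,-0.359,0.039],-7)
d=grab('side',1); crop(d,180,200,340,310,5,'c_s1.png')
d=grab('top',1); crop(d,300,150,400,270,5,'c_t1.png')"
```

```text
clock: 1.98
position: [0.4406, -0.3468, 0.1566]
ee_rot: [0.53, -0.468, 0.53, 0.468]
contact_force: [1.2, -0.5, -0.1]
width: 0.0501
clock: 2.22
position: [0.4402, -0.3442, 0.157]
ee_rot: [0.53, -0.467, 0.53, 0.469]
contact_force: [-0.3, -0.9, -0.7]
width: 0.0502
t 2.23 pos [ 440.2 -344.2  157. ] heading(z rot -90) -7.05 tilt x [-0.001  0.002 -1.   ] w 50.2 F [-0.3 -0.9 -0.7] q [-0.79  0.3   1.66  0.    1.18 -2.24]
shift cm [11.79 -0.38 -1.47] rot deg [-0.   0.1 -0.1] | dist 11.9
```

```bash
python3 -m crank '[[2,-0.4,-1.5,0,0,0,5],[5,-0.4,-1.5,0,0,0,5],[8,-0.4,-1.5,0,0,0,5],[11,-0.4,-1.5,0,0,0,5],[11.8,-0.4,-1.5,0,0,0,5]]' && python3 -m crank '[[0,0,0,0,0,0,5],[0,0,0,0,0,0,5]]'; python3 -c "
from plan import *
where(); delta([0.442,-0.359,0.039],-7)
d=grab('side',2); crop(d,180,200,340,310,5,'c_s2.png')"
```

```text
clock: 2.95
position: [0.4417, -0.359, 0.0373]
ee_rot: [0.529, -0.467, 0.53, 0.47]
contact_force: [0.5, 0.5, 0.2]
width: 0.0499
clock: 3.2
position: [0.4436, -0.361, 0.0407]
ee_rot: [0.53, -0.469, 0.53, 0.468]
contact_force: [-0.3, 0.4, 0.9]
width: 0.05
t 3.2 pos [ 443.6 -361.    40.7] heading(z rot -90) -7.0 tilt x [ 0.002 -0.002 -1.   ] w 50.0 F [-0.3  0.4  0.9] q [-0.8   0.44  1.78  0.    0.92 -2.25]
shift cm [0.17 0.18 0.18] rot deg [-0.  -0.1  0.1] | dist 0.3
```

View pics/c_s2.png

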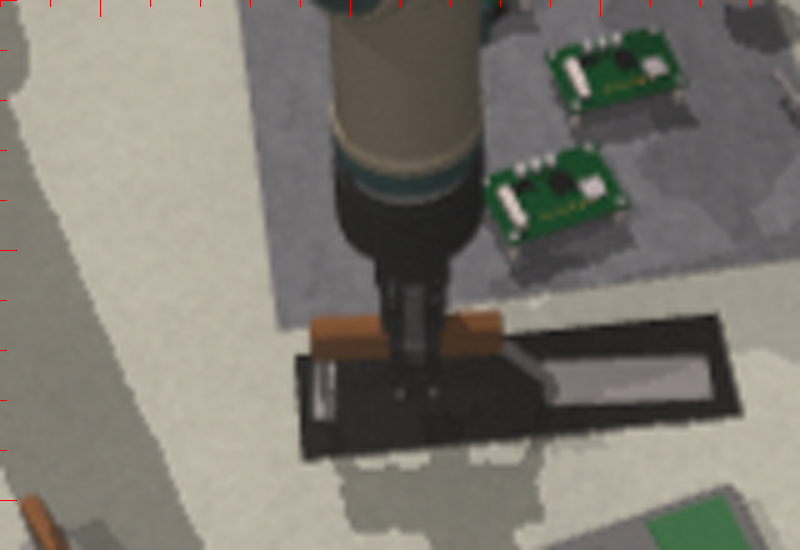

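The fingers straddle the handle at mid-length, around crop pixel (410,330). I'll close and lift.

```bash
python3 -m crank '[[0,0,0,0,0,0,1],[0,0,0,0,0,0,1],[0,0,0,0,0,0,1],[0,0,0,0,0,0,1],[0,0,0,0,0,0,1]]' 80 && python3 -m crank '[[-0.5,0,0,0,0,0,1],[-1.5,0,0,0,0,0,1],[-3,0,0,0,0,0,1],[-5,0,0,0,0,0,1],[-5,0,0,0,0,0,1]]'; python3 -c "
from plan import *
where()
d=grab('side',3); crop(d,180,190,340,310,5,'c_s3.png')
d=grab('top',3); crop(d,220,140,400,270,4,'c_t3.png')
import seg
for b in seg.boards(d): print(np.round(b[:5],3))
d=grab('side',3)
for b in seg.boards(d): print(np.round(b[:5],3))
"
```

```text
clock: 3.88
position: [0.4431, -0.3606, 0.0402]
ee_rot: [0.53, -0.469, 0.53, 0.468]
contact_force: [-1.2, -0.0, 5.7]
width: 0.0151
clock: 4.5
position: [0.444, -0.3614, 0.0917]
ee_rot: [0.53, -0.47, 0.53, 0.467]
contact_force: [0.6, -0.1, -1.5]
width: 0.0146
t 4.5 pos [ 444.  -361.4   91.7] heading(z rot -90) -7.01 tilt x [ 0.003 -0.003 -1.   ] w 14.6 F [ 0.6 -0.1 -1.5] q [-0.8   0.38  1.72  0.    1.04 -2.25]
[ 5.2300e-01 -5.4000e-02  5.5750e+00  7.7612e+01  5.3411e+01]
[ 0.545 -0.244 13.729 77.876 53.621]
[ 0.606 -0.152  8.415 78.109 53.076]
[ 0.546 -0.246 13.447 78.069 52.887]
[ 0.606 -0.154  8.489 76.077 51.271]
```

View pics/c_s3.png

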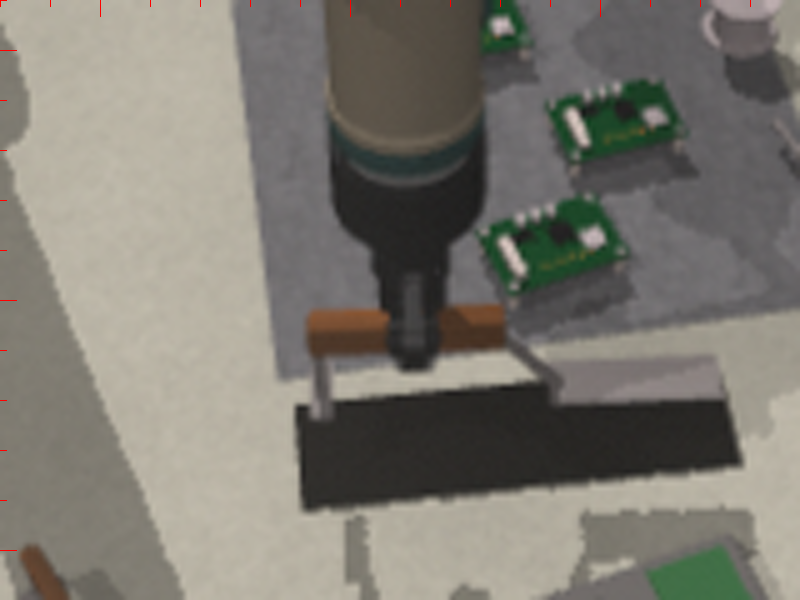

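View pics/c_t3.png

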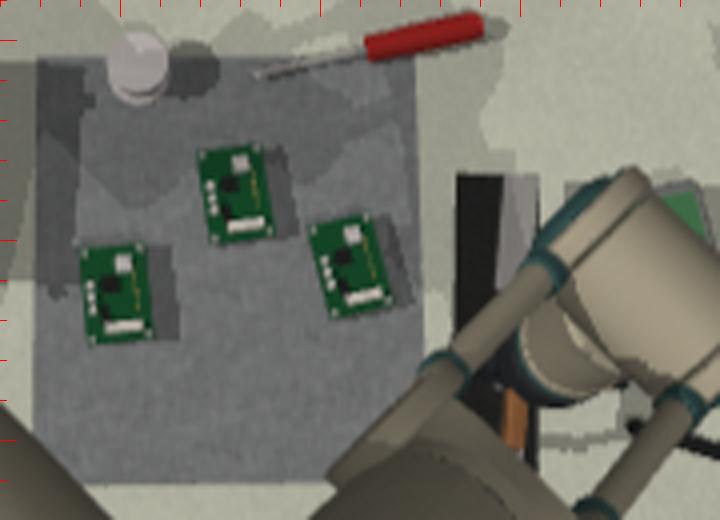

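```bash
python3 -c "
from plan import *
where()
d=grab('side',4); s=manip.get_state(); p=np.array(s['position'])
z=p[2]-0.0405+0.0055
for x,y in [(718,357),(723,401),(556,405)]: print(np.round(deproj(d,x/5+180-.4,y/5+190-.4,z)*1000,1), np.round(deproj(d,x/5+179,y/5+190)*1000,1))
a=np.radians(-7); f=np.array([np.cos(a),np.sin(a)]);l=np.array([-f[1],f[0]])
for u,v in [(75+95,14),(170,-14),(75,-14)]: print(np.round((p[:2]+f*u/1000+l*v/1000)*1000,1))
"
```

```text
t 4.65 pos [ 442.5 -359.9   89.2] heading(z rot -90) -7.01 tilt x [-0.001  0.001 -1.   ] w 14.8 F [-0.  -0.4 -2.4] q [-0.8   0.38  1.72  0.    1.04 -2.25]
[ 614.8 -368.1   53.9] [ 6.277e+02 -3.335e+02 -6.000e-01]
[ 610.1 -396.8   53.9] [ 622.3 -364.9    1.1]
[ 519.2 -384.2   53.9] [ 517.7 -383.6   51.4]
[ 612.8 -366.6]
[ 609.4 -394.4]
[ 515.1 -382.8]
```

```bash
cat >> plan.py <<'E'
def atboard(C,yaw,bx,under,st=None):
    """TCP target so that board centre C (m) lies at blade x=bx mm, blade underside height under mm"""
    a=np.radians(yaw); f=np.array([np.cos(a),np.sin(a)])
    p=np.array(C)-f*(75+bx)/1000
    t=[p[0],p[1],(under+37.2)/1000]; print("target",np.round(t,4)); return delta(t,yaw)
E
python3 -c "
from plan import *
atboard([.5235,-.055],5.8,160,60)"
```

```text
target [ 0.2897 -0.0787  0.0972]
shift cm [-0.78 18.58 26.03] rot deg [-12.8   0.1  -0.1] | dist 32.0
```

```bash
python3 -m crank '[[-0.8,2,3,-2,0,0,1],[-0.8,6,8,-5,0,0,1],[-0.8,9.5,13,-8,0,0,1],[-0.8,13,18,-11,0,0,1],[-0.8,16,22.5,-12.8,0,0,1]]' && python3 -m crank '[[0,1.3,1.8,0,0,0,1],[0,2.6,3.5,0,0,0,1],[0,2.6,3.5,0,0,0,1],[0,2.6,3.5,0,0,0,1]]'; python3 -c "
from plan import *
import seg
where()
d=grab('side',5); crop(d,180,150,340,260,5,'c_s5.png')
for b in seg.boards(d): print(np.round(b[:5],3))
d=grab('top',5); crop(d,200,150,340,290,5,'c_t5.png')
for b in seg.boards(d): print(np.round(b[:5],3))
atboard([.5235,-.055],5.8,160,5)"
```

```text
clock: 5.32
position: [0.3094, -0.1152, 0.0969]
ee_rot: [0.474, -0.524, 0.474, 0.525]
contact_force: [1.2, 0.4, -0.8]
width: 0.0147
clock: 5.82
position: [0.2836, -0.0865, 0.0979]
ee_rot: [-0.474, 0.525, -0.474, -0.524]
contact_force: [0.2, -1.3, -0.5]
width: 0.0148
t 5.83 pos [283.6 -86.5  97.9] heading(z rot -90) 5.75 tilt x [ 0.002 -0.001 -1.   ] w 14.8 F [ 0.2 -1.3 -0.5] q [-0.53 -0.02  2.24 -0.    0.91 -2.2 ]
[ 0.545 -0.246 12.759 77.544 52.45 ]
[ 0.605 -0.154  7.057 76.737 52.404]
[ 5.2400e-01 -5.6000e-02  5.2730e+00  7.6397e+01  5.1169e+01]
[ 5.2300e-01 -5.4000e-02  6.1930e+00  7.7775e+01  5.3205e+01]
[ 0.545 -0.244 13.729 77.876 53.621]
[ 0.606 -0.152  8.415 78.109 52.93 ]
target [ 0.2897 -0.0787  0.0422]
shift cm [ 5.56 -0.7   0.7 ] rot deg [-0.1 -0.   0.1] | dist 5.6
```

View pics/c_s5.png

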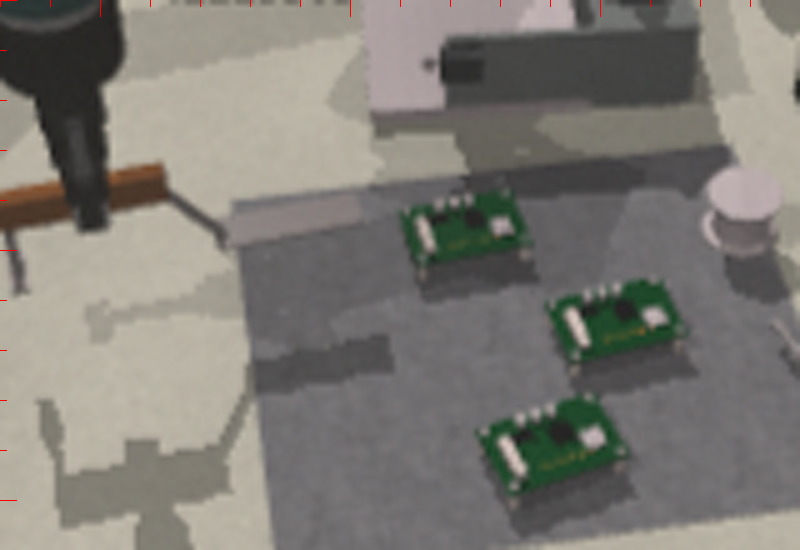

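View pics/c_t5.png

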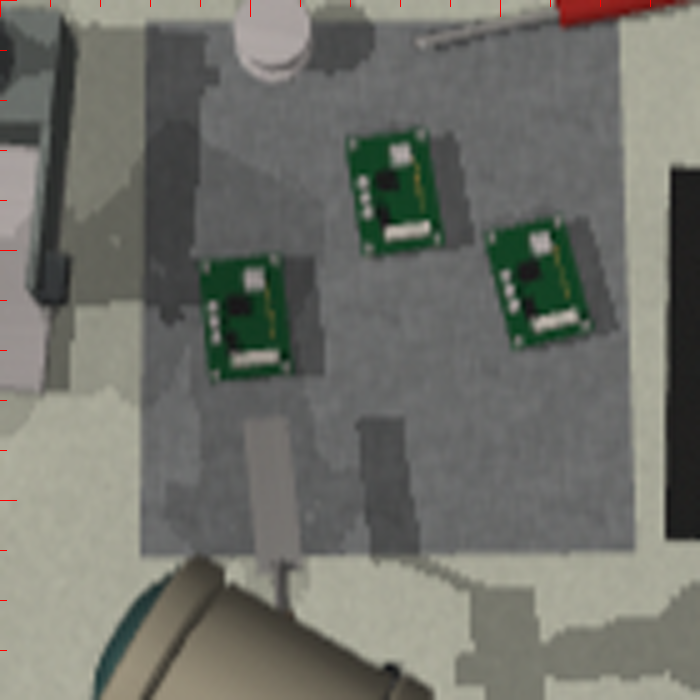

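```bash
python3 -m crank '[[1,-0.3,0.3,0,0,0,1],[2.5,-0.7,0.7,0,0,0,1],[4,-0.7,0.7,0,0,0,1],[5.5,-0.7,0.7,0,0,0,1],[5.5,-0.7,0.7,0,0,0,1]]'; python3 -c "
from plan import *
where()
d=grab('top',6); crop(d,220,180,300,270,8,'c_t6.png')
for i in range(3): atboard([.5235,-.055],5.8,160,5); grab('side',6)
where()
d=grab('side',6); crop(d,180,150,340,260,5,'c_s6.png')"
```

```text
clock: 6.55
position: [0.2876, -0.077, 0.0414]
ee_rot: [0.474, -0.523, 0.474, 0.526]
contact_force: [-0.2, -0.9, -1.4]
width: 0.0149
t 6.55 pos [287.6 -77.   41.4] heading(z rot -90) 5.77 tilt x [-0.003  0.002 -1.   ] w 14.9 F [-0.2 -0.9 -1.4] q [-0.5   0.1   2.33  0.    0.72 -2.17]
target [ 0.2897 -0.0787  0.0422]
shift cm [-0.02 -0.15 -0.16] rot deg [-0.   0.1 -0.1] | dist 0.2
target [ 0.2897 -0.0787  0.0422]
shift cm [ 0.02 -0.1  -0.13] rot deg [-0.  0. -0.] | dist 0.2
target [ 0.2897 -0.0787  0.0422]
shift cm [ 0.05 -0.08 -0.11] rot deg [-0. -0.  0.] | dist 0.1
t 6.75 pos [288.9 -77.8  42.8] heading(z rot -90) 5.78 tilt x [ 0.001 -0.    -1.   ] w 14.9 F [-0.5 -0.3 -1.6] q [-0.5   0.09  2.33  0.    0.72 -2.17]
```

View pics/c_s6.png

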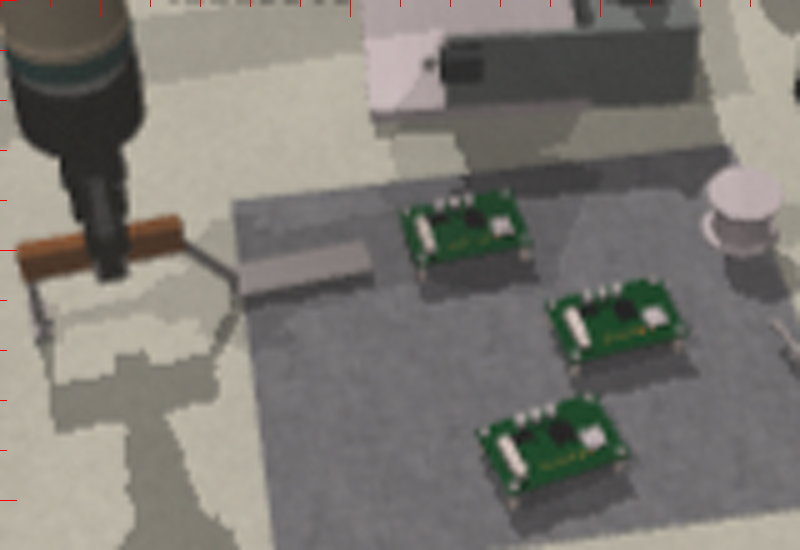

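View pics/c_t6.png

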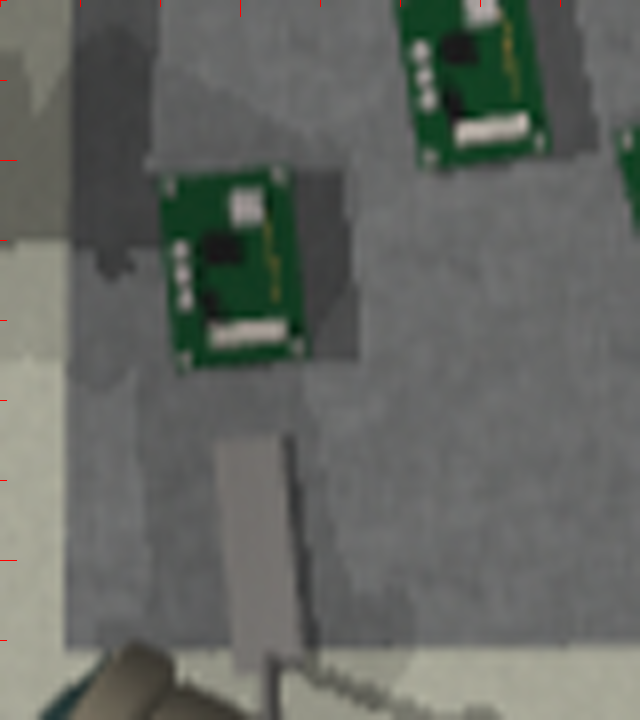

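```bash
python3 -m crank '[[0.05,-1.5,-0.1,0,0,0,1],[0.05,-3.5,-0.1,0,0,0,1],[0.05,-5.5,-0.1,0,0,0,1],[0.05,-7.5,-0.1,0,0,0,1],[0.05,-9.5,-0.1,0,0,0,1]]' && python3 -m crank '[[0,-1,0,0,0,0,1],[0,-1.3,0,0,0,0,1],[0,-1.3,0,0,0,0,1]]'; python3 -c "
from plan import *
import seg
where()
d=grab('top',7); crop(d,220,180,300,270,8,'c_t7.png')
for b in seg.boards(d): print(np.round(b[:5],3))
atboard([.5235,-.055],5.8,52,5)
d=grab('side',7); crop(d,220,160,320,230,8,'c_s7.png')"
```

```text
clock: 7.42
position: [0.3846, -0.0686, 0.0419]
ee_rot: [0.474, -0.525, 0.474, 0.525]
contact_force: [-0.1, -0.1, -1.2]
width: 0.0151
clock: 7.8
position: [0.3953, -0.0674, 0.0419]
ee_rot: [0.474, -0.524, 0.474, 0.525]
contact_force: [0.4, -0.3, -2.0]
width: 0.0147
t 7.8 pos [395.3 -67.4  41.9] heading(z rot -90) 5.79 tilt x [-0.001  0.    -1.   ] w 14.7 F [ 0.4 -0.3 -2. ] q [-0.34  0.23  2.14  0.    0.78 -2.01]
[ 5.2500e-01 -5.4000e-02  5.5320e+00  7.3119e+01  5.3130e+01]
[ 0.545 -0.244 13.729 77.876 53.621]
[ 0.606 -0.152  8.415 78.109 53.076]
target [ 0.3972 -0.0678  0.0422]
shift cm [-0.03 -0.21 -0.06] rot deg [-0.   0.  -0.1] | dist 0.2
```

View pics/c_s7.png

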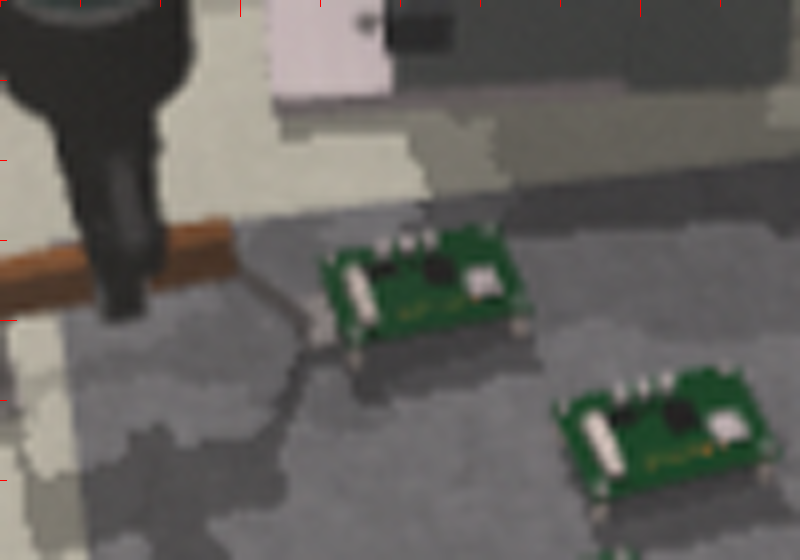

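View pics/c_t7.png

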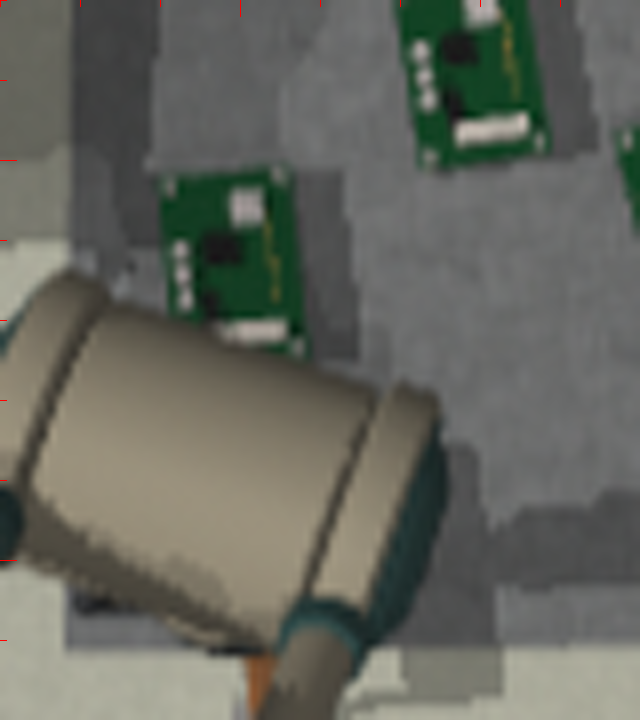

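The blade is fully under the board and the board hasn't moved. Lifting gently.

```bash
python3 -m crank '[[-0.5,0,0,0,0,0,1],[-1,0,0,0,0,0,1],[-1.5,0,0,0,0,0,1],[-2.2,0,0,0,0,0,1],[-3.2,0,0,0,0,0,1]]' && python3 -m crank '[[-1,0,0,0,0,0,1],[-2,0,0,0,0,0,1],[-2.5,0,0,0,0,0,1],[-2.5,0,0,0,0,0,1]]'; python3 -c "
from plan import *
import seg
where()
d=grab('top',8)
for b in seg.boards(d,.076): print(np.round(b[:5],3))
d=grab('side',8); crop(d,220,140,320,230,8,'c_s8.png')
for b in seg.boards(d,.080): print(np.round(b[:5],3))"
```

```text
clock: 8.52
position: [0.3957, -0.0675, 0.0746]
ee_rot: [0.474, -0.524, 0.474, 0.525]
contact_force: [1.1, -0.4, -1.6]
width: 0.0146
clock: 9.02
position: [0.3962, -0.0677, 0.0995]
ee_rot: [-0.474, 0.525, -0.474, -0.524]
contact_force: [0.4, 0.2, -2.0]
width: 0.0149
t 9.03 pos [396.2 -67.7  99.5] heading(z rot -90) 5.79 tilt x [ 0.001 -0.    -1.   ] w 14.9 F [ 0.4  0.2 -2. ] q [-0.34  0.14  2.05  0.    0.94 -2.01]
[ 5.2600e-01 -5.4000e-02  5.0790e+00  6.8773e+01  5.2713e+01]
[ 0.534 -0.239 13.729 74.2   51.09 ]
[ 0.592 -0.15   8.415 74.422 50.571]
[ 0.533 -0.293 12.759 72.392 49.422]
[ 0.591 -0.207  8.489 72.367 47.864]
[ 5.2200e-01 -7.0000e-02  5.4430e+00  7.7073e+01  4.9081e+01]
```

View pics/c_s8.png

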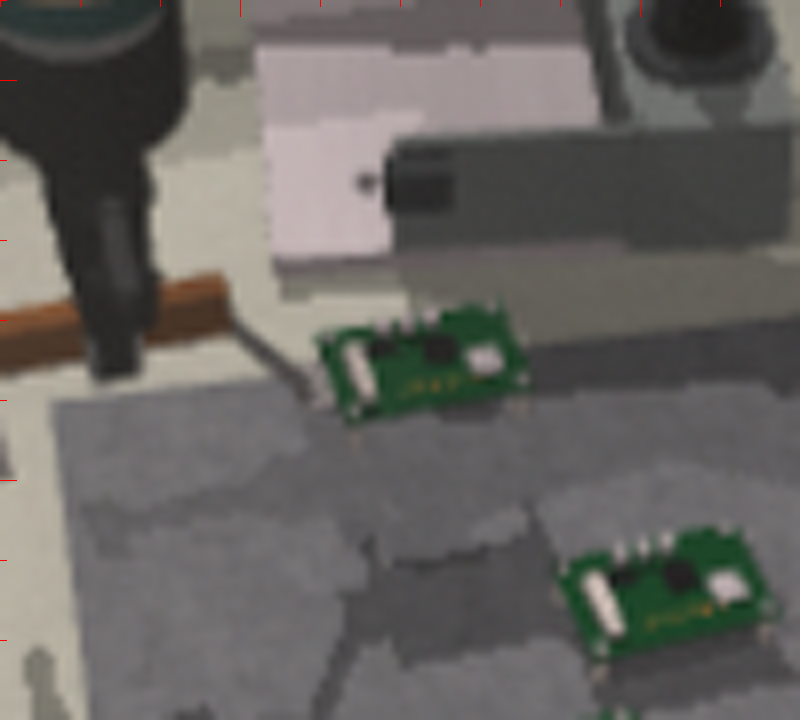

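```bash
cat >> plan.py <<'E'
def bay(x,y):
    a=np.radians(-4.3); return np.array([594.5+np.cos(a)*x-np.sin(a)*y, 178.1+np.sin(a)*x+np.cos(a)*y])/1000
def atbay(x,y,under,bx=52):
    p=bay(x-75-bx,y); t=[p[0],p[1],(under+37.2)/1000]; print("target",np.round(t,4)); return delta(t,-4.3)
E
python3 -c "
from plan import *
atbay(-140,-150,65);atbay(-140,69,65)"
```

```text
target [0.317  0.0485 0.1022]
shift cm [-0.33  6.65 12.34] rot deg [10.1  0.  -0. ] | dist 14.0
target [0.3334 0.2669 0.1022]
shift cm [-0.32  2.82 33.9 ] rot deg [10.1  0.  -0. ] | dist 34.0
```

```bash
python3 -m crank '[[-0.3,1,1,1,0,0,1],[-0.3,2.5,3,2,0,0,1],[-0.3,4.5,5,4,0,0,1],[-0.3,6,7.5,6,0,0,1],[-0.3,6.6,10.5,8,0,0,1]]' && python3 -m crank '[[0,0,2.5,2,0,0,1],[0,0,5,2,0,0,1],[0,0,7.5,2,0,0,1],[0,0,10,2,0,0,1],[0,0,12.5,2,0,0,1]]'; python3 -c "
from plan import *
import seg
where()
atbay(-140,69,65)"
```

```text
clock: 9.75
position: [0.3171, 0.0312, 0.1018]
ee_rot: [0.51, -0.489, 0.511, 0.49]
contact_force: [0.5, 1.0, -1.6]
width: 0.0148
clock: 10.38
position: [0.323, 0.1559, 0.1019]
ee_rot: [0.518, -0.481, 0.519, 0.481]
contact_force: [0.3, -1.1, -1.8]
width: 0.0147
t 10.38 pos [323.  155.9 101.9] heading(z rot -90) -4.24 tilt x [-0.001 -0.    -1.   ] w 14.7 F [ 0.3 -1.1 -1.8] q [ 0.25  0.08  2.13  0.    0.94 -1.24]
target [0.3334 0.2669 0.1022]
shift cm [-0.03 -0.22 11.15] rot deg [ 0.1 -0.  -0.1] | dist 11.1
```

```bash
python3 -m crank '[[0,-0.2,2.5,0,0,0,1],[0,-0.2,5,0,0,0,1],[0,-0.2,7.5,0,0,0,1],[0,-0.2,10,0,0,0,1],[0,-0.2,11.1,0,0,0,1]]' && python3 -m crank '[[0,0,0,0,0,0,1],[0,0,0,0,0,0,1]]'; python3 -c "
from plan import *
import seg
where()
atbay(-140,69,65)
d=grab('top',9);crop(d,110,140,240,300,5,'c_t9.png')
for b in seg.boards(d,.068): print(np.round(b[:5],3))
d=grab('side',9);crop(d,190,90,340,190,5,'c_s9.png')
for b in seg.boards(d,.070): print(np.round(b[:5],3))
print(bay(-140,69))
"
```

```text
clock: 11.0
position: [0.3337, 0.2664, 0.1019]
ee_rot: [0.517, -0.481, 0.518, 0.482]
contact_force: [-0.2, -1.1, -1.1]
width: 0.0148
clock: 11.25
position: [0.3339, 0.2647, 0.1019]
ee_rot: [0.518, -0.481, 0.519, 0.481]
contact_force: [-0.1, -0.1, -2.4]
width: 0.0145
t 11.25 pos [333.9 264.7 101.9] heading(z rot -90) -4.23 tilt x [-0.001 -0.001 -1.   ] w 14.5 F [-0.1 -0.1 -2.4] q [ 0.51  0.18  2.   -0.    0.96 -0.99]
target [0.3334 0.2669 0.1022]
shift cm [-0.03  0.06  0.21] rot deg [ 0.1 -0.1 -0.1] | dist 0.2
[ 0.462  0.256 -4.425 76.875 53.331]
[ 0.536 -0.239 13.729 74.707 51.439]
[ 0.594 -0.151  8.415 74.931 50.777]
[ 0.535 -0.286 12.759 73.223 49.527]
[ 0.593 -0.199  8.489 71.837 48.414]
[0.46006761 0.2574028 ]
```

View pics/c_s9.png

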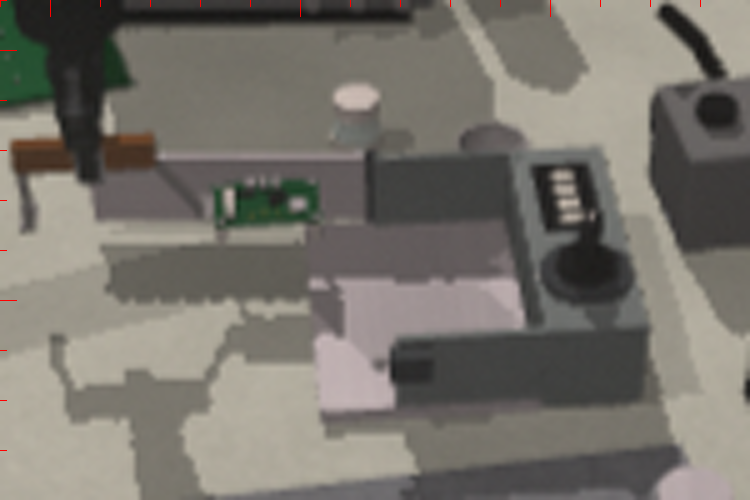

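View pics/c_t9.png

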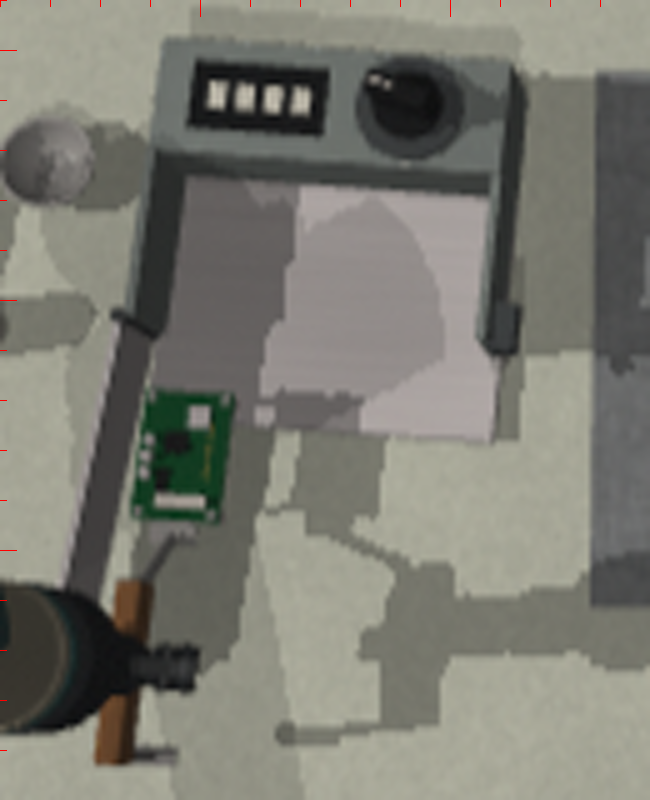

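```bash
python3 -m crank '[[0,-1,0.1,0,0,0,1],[0,-3,0.1,0,0,0,1],[0,-5.5,0.1,0,0,0,1],[0,-8,0.1,0,0,0,1],[0,-10.5,0.1,0,0,0,1]]' && python3 -m crank '[[0,-2,0,0,0,0,1],[0,-3,0,0,0,0,1],[0,-3.4,0,0,0,0,1],[0,-3.4,0,0,0,0,1]]'; python3 -c "
from plan import *
import seg
where()
atbay(0,69,65)
d=grab('top',10);crop(d,110,140,240,300,5,'c_t10.png')
for b in seg.boards(d,.068): print(np.round(b[:5],3))
print(bay(0,69))
"
```

```text
clock: 11.98
position: [0.4421, 0.2586, 0.102]
ee_rot: [0.519, -0.481, 0.518, 0.481]
contact_force: [-0.3, 0.1, -1.2]
width: 0.0145
clock: 12.48
position: [0.4728, 0.2564, 0.102]
ee_rot: [0.518, -0.481, 0.518, 0.481]
contact_force: [0.6, -0.6, -2.1]
width: 0.0148
t 12.47 pos [472.8 256.4 102. ] heading(z rot -90) -4.21 tilt x [-0.001 -0.    -1.   ] w 14.8 F [ 0.6 -0.6 -2.1] q [ 0.37  0.33  1.78  0.    1.04 -1.13]
target [0.473  0.2564 0.1022]
shift cm [-0.02 -0.02  0.  ] rot deg [ 0.1 -0.  -0. ] | dist 0.0
[ 0.536 -0.239 13.206 74.124 50.937]
[ 0.594 -0.15   8.415 74.931 50.916]
[ 0.601  0.248 -4.396 78.836 53.725]
[0.59967353 0.24690577]
```

View pics/c_t10.png

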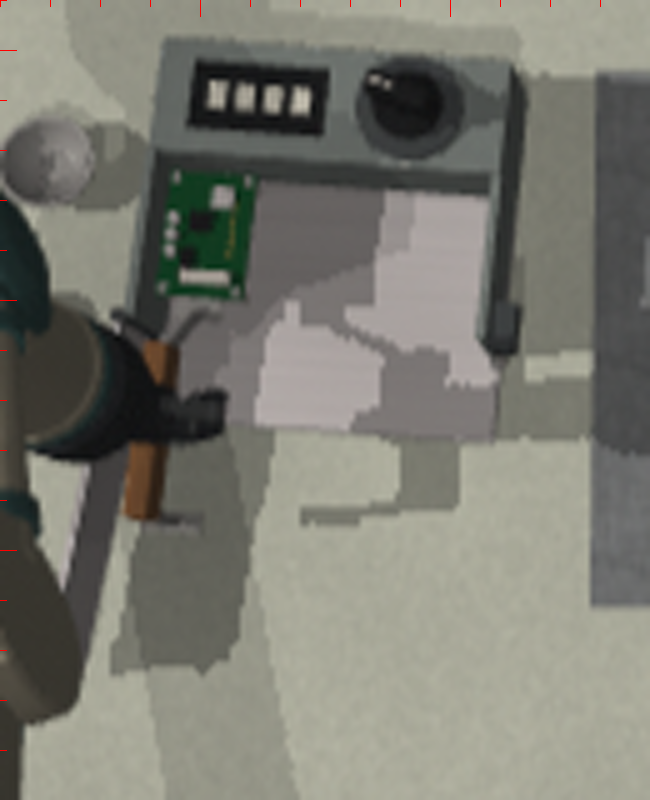

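```bash
python3 -m crank '[[1,0,0,0,0,0,1],[2.2,0,0,0,0,0,1],[3.2,0,0,0,0,0,1],[3.8,0,0,0,0,0,1],[4.2,0,0,0,0,0,1]]' && python3 -m crank '[[0.3,0,0,0,0,0,1],[0.4,0,0,0,0,0,1],[0.4,0,0,0,0,0,1]]'; python3 -c "
from plan import *
import seg
where()
atbay(0,69,19)
d=grab('side',11);crop(d,190,90,340,190,5,'c_s11.png')
d=grab('top',11)
for b in seg.boards(d,.030): print(np.round(b[:5],3))
"
```

```text
clock: 13.15
position: [0.4734, 0.2564, 0.0596]
ee_rot: [0.518, -0.481, 0.518, 0.481]
contact_force: [0.0, -0.1, -1.7]
width: 0.0149
clock: 13.52
position: [0.4735, 0.2565, 0.0562]
ee_rot: [0.518, -0.481, 0.518, 0.481]
contact_force: [-0.1, -0.5, -1.2]
width: 0.0147
t 13.53 pos [473.5 256.5  56.2] heading(z rot -90) -4.22 tilt x [ 0.  0. -1.] w 14.7 F [-0.1 -0.5 -1.2] q [ 0.37  0.38  1.84  0.    0.93 -1.13]
target [0.473  0.2564 0.0562]
shift cm [ 0.    0.04 -0.01] rot deg [0.1 0.  0. ] | dist 0.0
[ 0.543 -0.243 13.206 76.514 52.579]
[ 0.6    0.247 -4.094 76.187 53.062]
[ 0.603 -0.151  8.415 77.346 52.557]
```

View pics/c_s11.png

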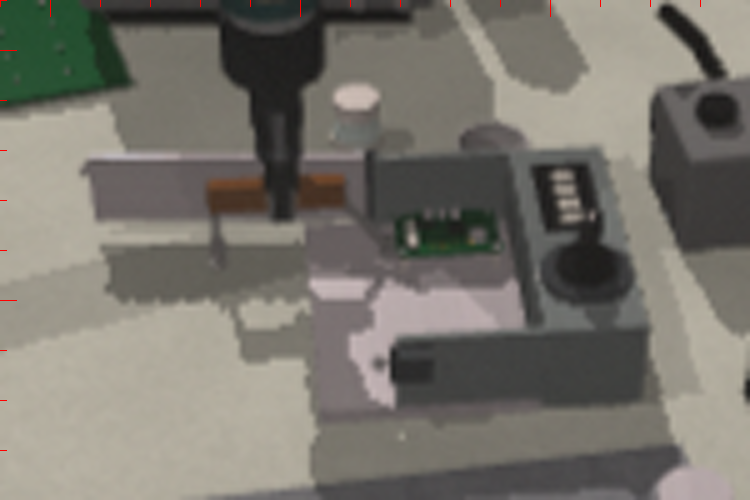

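The board stands on the floor at the intended spot. Withdrawing the blade straight back.

```bash
python3 -m crank '[[0,1,0,0,0,0,1],[0,3,0,0,0,0,1],[0,5.5,0,0,0,0,1],[0,8,0,0,0,0,1],[0,10.5,0,0,0,0,1]]' && python3 -m crank '[[0,2,0,0,0,0,1],[0,3.5,0,0,0,0,1],[-1,4,0,0,0,0,1],[-3,4,0,0,0,0,1],[-5,4,-3,0,0,0,1]]'; python3 -c "
from plan import *
import seg
where()
d=grab('side',12);crop(d,190,90,340,190,5,'c_s12.png')
for b in seg.boards(d): print(np.round(b[:5],3))
d=grab('top',12)
for b in seg.boards(d,.030): print(np.round(b[:5],3))
for b in seg.boards(d): print(np.round(b[:5],3))
"
```

```text
clock: 14.25
position: [0.3659, 0.2639, 0.056]
ee_rot: [0.518, -0.481, 0.518, 0.482]
contact_force: [-0.8, -0.6, -1.2]
width: 0.0151
clock: 14.88
position: [0.3285, 0.2385, 0.1076]
ee_rot: [0.519, -0.482, 0.516, 0.482]
contact_force: [0.8, -1.1, -1.7]
width: 0.0147
t 14.88 pos [328.5 238.5 107.6] heading(z rot -90) -4.09 tilt x [ 0.003  0.002 -1.   ] w 14.7 F [ 0.8 -1.1 -1.7] q [ 0.46  0.14  2.04  0.    0.96 -1.04]
[ 0.545 -0.247 13.432 77.463 51.679]
[ 0.606 -0.154  8.489 76.077 51.271]
[ 0.543 -0.243 13.729 77.115 53.097]
[ 0.6    0.247 -4.094 76.187 53.445]
[ 0.603 -0.151  8.415 77.346 52.557]
[ 0.545 -0.244 13.729 77.876 53.621]
[ 0.603  0.251 -4.094 76.938 53.972]
[ 0.606 -0.152  8.415 78.109 53.076]
```

View pics/c_s12.png

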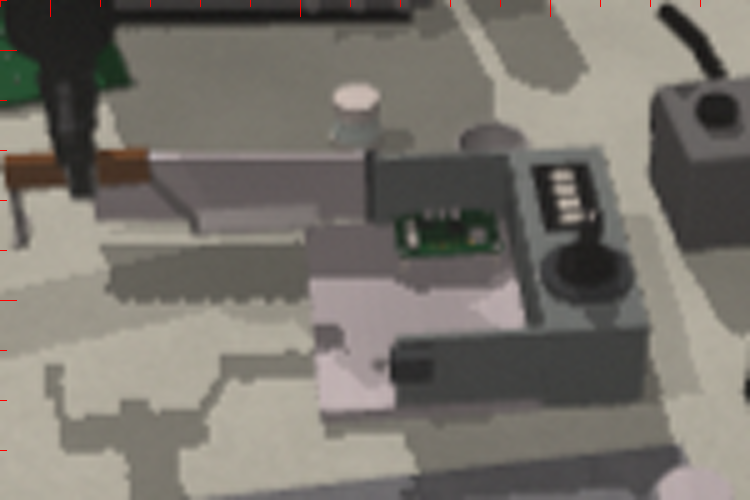

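View pics/top12.png

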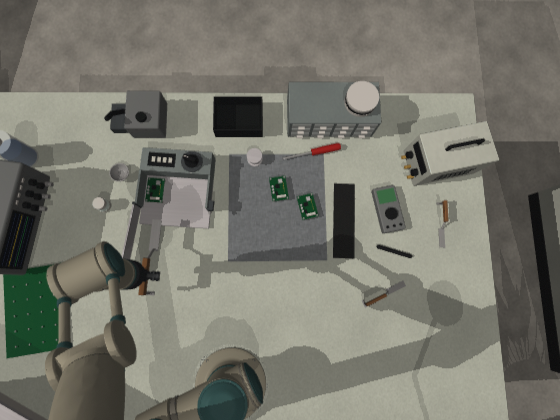

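```bash
python3 -c "
from plan import *
atboard([.606,-.153],8.5,160,95);atboard([.606,-.153],8.5,160,5)"
```

```text
target [ 0.3736 -0.1877  0.1322]
shift cm [ -2.41  -7.75 -41.94] rot deg [-12.8   0.    0.2] | dist 42.7
target [ 0.3736 -0.1877  0.0422]
shift cm [  6.59  -7.71 -41.95] rot deg [-12.8   0.    0.2] | dist 43.2
```

```bash
python3 -m crank '[[-2.4,0,-2,0,0,0,1],[-2.4,0,-7,-2,0,0,1],[-2.4,-1,-13,-5,0,0,1],[-2.4,-2,-19,-8,0,0,1],[-2.4,-4,-25,-11,0,0,1]]' && python3 -m crank '[[0,-1.5,-5,-1.8,0,0,1],[0,-3,-10,-1.8,0,0,1],[0,-3.7,-15,-1.8,0,0,1],[0,-3.7,-17,-1.8,0,0,1],[2,-3.7,-17,-1.8,0,0,1]]'; python3 -c "
from plan import *
import seg
where()
for n in ('side','top'):
    d=grab(n,13)
    for b in seg.boards(d): print(n,np.round(b[:5],3))
atboard([.606,-.153],8.5,160,5)"
```

```text
clock: 15.6
position: [0.3482, -0.0159, 0.1305]
ee_rot: [-0.47, 0.53, -0.469, -0.529]
contact_force: [2.2, 1.2, -1.7]
width: 0.0152
clock: 16.23
position: [0.4066, -0.1811, 0.1108]
ee_rot: [-0.462, 0.537, -0.462, -0.534]
contact_force: [0.2, 0.5, -1.6]
width: 0.0145
t 16.23 pos [ 406.6 -181.1  110.8] heading(z rot -90) 8.44 tilt x [ 0.004 -0.002 -1.   ] w 14.5 F [ 0.2  0.5 -1.6] q [-0.58  0.19  1.96  0.    0.99 -2.29]
side [ 0.546 -0.247 12.759 76.535 51.765]
side [ 0.606 -0.154  7.696 76.091 51.012]
top [ 0.546 -0.245 13.988 77.108 52.498]
top [ 0.603  0.251 -4.5   76.94  54.111]
top [ 0.607 -0.152  8.415 76.623 52.559]
target [ 0.3736 -0.1877  0.0422]
shift cm [ 6.63  3.05 -0.57] rot deg [ 0.   0.2 -0.2] | dist 7.3
```

```bash
python3 -m crank '[[0,2,-0.4,0,0,0,1],[1.5,3,-0.6,0,0,0,1],[3.5,3,-0.6,0,0,0,1],[5.5,3,-0.6,0,0,0,1],[6.6,3,-0.6,0,0,0,1]]' && python3 -m crank '[[0,0,0,0,0,0,1],[0,0,0,0,0,0,1]]'; python3 -c "
from plan import *
import seg
where()
d=grab('top',14); crop(d,230,160,330,260,7,'c_t14.png')
for b in seg.boards(d): print(np.round(b[:5],3))
for i in range(3): atboard([.606,-.153],8.5,160,5); grab('side',6)
"
```

```text
clock: 16.95
position: [0.3757, -0.1884, 0.0438]
ee_rot: [0.461, -0.536, 0.461, 0.536]
contact_force: [-0.6, 0.0, -0.6]
width: 0.0152
clock: 17.2
position: [0.3765, -0.1894, 0.0447]
ee_rot: [-0.461, 0.537, -0.461, -0.536]
contact_force: [0.5, -0.7, -1.5]
width: 0.0151
t 17.2 pos [ 376.5 -189.4   44.7] heading(z rot -90) 8.61 tilt x [ 0.001 -0.001 -1.   ] w 15.1 F [ 0.5 -0.7 -1.5] q [-0.63  0.25  2.09  0.    0.8  -2.35]
[ 0.545 -0.244 13.729 77.876 53.621]
[ 0.603  0.251 -4.5   77.182 54.111]
[ 0.606 -0.152  8.415 78.109 52.559]
target [ 0.3736 -0.1877  0.0422]
shift cm [0.25 0.27 0.22] rot deg [ 0.1 -0.1  0.1] | dist 0.4
target [ 0.3736 -0.1877  0.0422]
shift cm [0.25 0.26 0.22] rot deg [ 0.1 -0.1  0.1] | dist 0.4
target [ 0.3736 -0.1877  0.0422]
shift cm [0.24 0.25 0.22] rot deg [ 0.1 -0.1  0.1] | dist 0.4
```

View pics/c_t14.png

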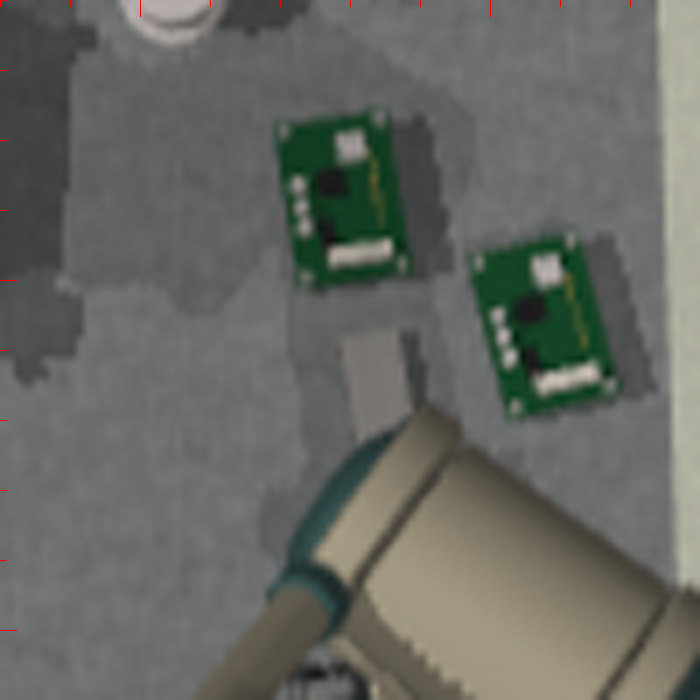

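```bash
python3 -m crank '[[0.2,0,0.25,0,0,0,1],[0.2,-2,0.25,0,0,0,1],[0.2,-4,0.25,0,0,0,1],[0.2,-6,0.25,0,0,0,1],[0.2,-8,0.25,0,0,0,1]]' && python3 -m crank '[[0,-1.5,0,0,0,0,1],[0,-2.6,0,0,0,0,1],[0,-2.6,0,0,0,0,1]]'; python3 -c "
from plan import *
import seg
where()
d=grab('top',15)
for b in seg.boards(d): print(np.round(b[:5],3))
atboard([.606,-.153],8.5,52,5)
d=grab('side',15); crop(d,240,170,340,250,7,'c_s15.png')
for b in seg.boards(d): print(np.round(b[:5],3))
"
```

```text
clock: 18.02
position: [0.4566, -0.1745, 0.0419]
ee_rot: [-0.461, 0.536, -0.461, -0.536]
contact_force: [0.1, 0.3, -2.3]
width: 0.0146
clock: 18.4
position: [0.481, -0.1709, 0.042]
ee_rot: [-0.461, 0.536, -0.461, -0.536]
contact_force: [-0.3, -0.4, -1.2]
width: 0.0144
t 18.4 pos [ 481.  -170.9   42. ] heading(z rot -90) 8.62 tilt x [ 0. -0. -1.] w 14.4 F [-0.3 -0.4 -1.2] q [-0.48  0.36  1.91  0.    0.87 -2.2 ]
[ 0.603  0.251 -4.094 76.938 53.585]
target [ 0.4804 -0.1718  0.0422]
shift cm [-0.03 -0.01 -0.11] rot deg [ 0.1  0.  -0. ] | dist 0.1
[ 0.546 -0.247 13.432 77.463 51.797]
[ 0.606 -0.154  8.489 76.077 51.271]
```

View pics/c_s15.png

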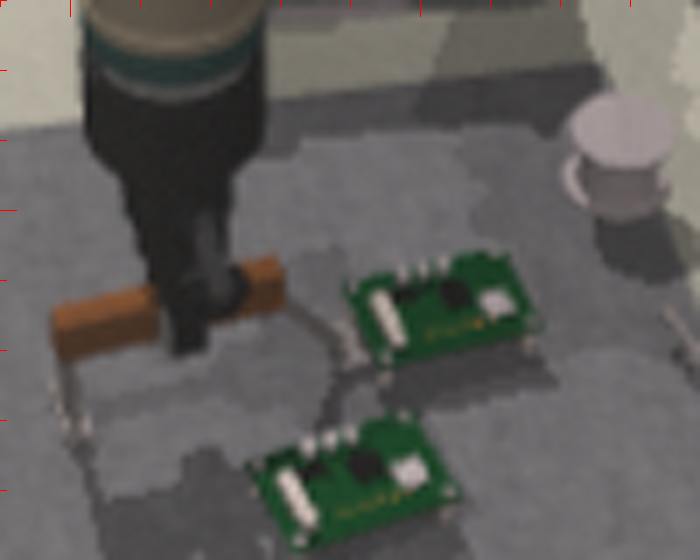

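```bash
python3 -m crank '[[-0.5,0,0,0,0,0,1],[-1,0,0,0,0,0,1],[-1.5,0,0,0,0,0,1],[-2.5,0,0,0,0,0,1],[-4,0,0,0,0,0,1]]' && python3 -m crank '[[-2,0,0,0,0,0,1],[-4,0,0,0,0,0,1],[-5.3,0,0,0,0,0,1],[-5.3,1,0.5,1,0,0,1],[-5.3,3,2,2,0,0,1]]'; python3 -c "
from plan import *
where()
atbay(-150,0,95)
d=grab('side',16); crop(d,240,150,340,250,7,'c_s16.png')
"
```

```text
clock: 19.12
position: [0.48, -0.1708, 0.0827]
ee_rot: [0.461, -0.536, 0.461, 0.536]
contact_force: [1.0, -0.1, -2.6]
width: 0.0147
clock: 19.75
position: [0.447, -0.1555, 0.1346]
ee_rot: [0.471, -0.527, 0.471, 0.528]
contact_force: [-0.2, -0.1, -1.4]
width: 0.0152
t 19.75 pos [ 447.  -155.5  134.6] heading(z rot -90) 6.51 tilt x [-0.001  0.    -1.   ] w 15.2 F [-0.2 -0.1 -1.4] q [-0.48  0.2   1.87 -0.    1.07 -2.17]
target [0.3183 0.1989 0.1322]
shift cm [ 0.26  8.77 36.67] rot deg [10.8  0.  -0. ] | dist 37.7
```

View pics/c_s16.png

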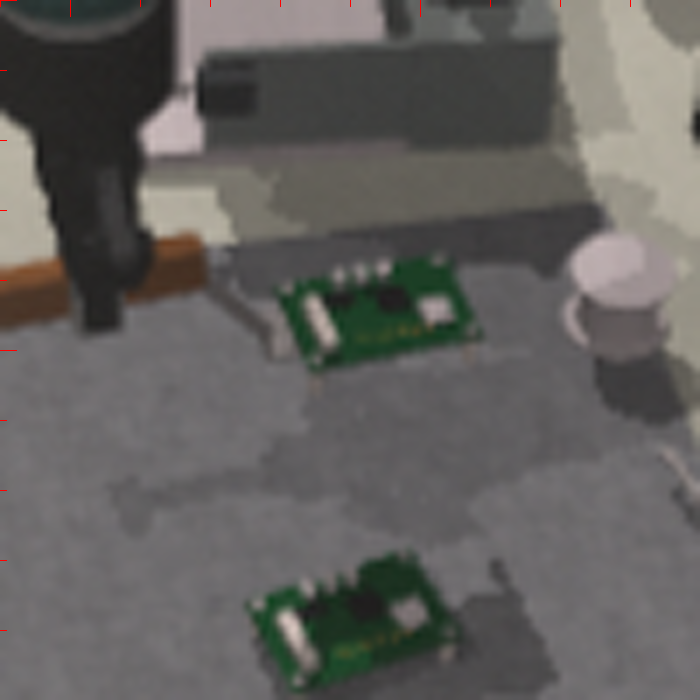

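```bash
python3 -m crank '[[0,2.5,2,2,0,0,1],[0,4.5,5,4,0,0,1],[0,6.5,8.5,6,0,0,1],[0,8,12,8,0,0,1],[0,8.5,15.5,10,0,0,1]]' && python3 -m crank '[[0,0,4,0.8,0,0,1],[0,0,8,0.8,0,0,1],[0,0,12,0.8,0,0,1],[0,0,16,0.8,0,0,1],[0,0,19,0.8,0,0,1]]'; python3 -c "
from plan import *
where()
atbay(-150,0,65)
"
```

```text
clock: 20.42
position: [0.3426, -0.0101, 0.1343]
ee_rot: [0.515, -0.483, 0.516, 0.485]
contact_force: [0.5, -0.3, -1.6]
width: 0.0146
clock: 21.05
position: [0.3554, 0.1795, 0.1344]
ee_rot: [0.517, -0.481, 0.518, 0.482]
contact_force: [-1.0, -1.6, -1.4]
width: 0.0147
t 21.05 pos [355.4 179.5 134.4] heading(z rot -90) -4.18 tilt x [-0.002 -0.    -1.   ] w 14.7 F [-1.  -1.6 -1.4] q [ 0.29  0.09  2.01  0.    1.04 -1.21]
target [0.3183 0.1989 0.1022]
shift cm [3.23 3.83 1.67] rot deg [ 0.1 -0.  -0.1] | dist 5.3
```

```bash
python3 -m crank '[[1,0,0.8,0,0,0,1],[2,0,1.5,0,0,0,1],[3,0,1.7,0,0,0,1],[3.2,0,1.7,0,0,0,1]]'; python3 -c "
from plan import *
import seg
where()
d=grab('top',17)
for b in seg.boards(d,.070): print(np.round(b[:5],3))
d=grab('side',17); crop(d,190,90,340,190,5,'c_s17.png')
atbay(0,0,65)
"
```

```text
clock: 21.55
position: [0.3572, 0.1943, 0.102]
ee_rot: [0.517, -0.481, 0.519, 0.481]
contact_force: [-0.1, -0.1, -2.5]
width: 0.0152
t 21.55 pos [357.2 194.3 102. ] heading(z rot -90) -4.27 tilt x [-0.002 -0.001 -1.   ] w 15.2 F [-0.1 -0.1 -2.5] q [ 0.33  0.15  2.04 -0.    0.96 -1.17]
[ 0.484  0.186 -5.544 76.061 51.784]
[ 0.535 -0.239 13.729 74.58  51.352]
[ 0.59   0.235 -4.496 73.684 51.437]
target [0.4679 0.1876 0.1022]
shift cm [  0.04 -11.03   0.13] rot deg [ 0.  -0.  -0.1] | dist 11.0
```

View pics/top17.png

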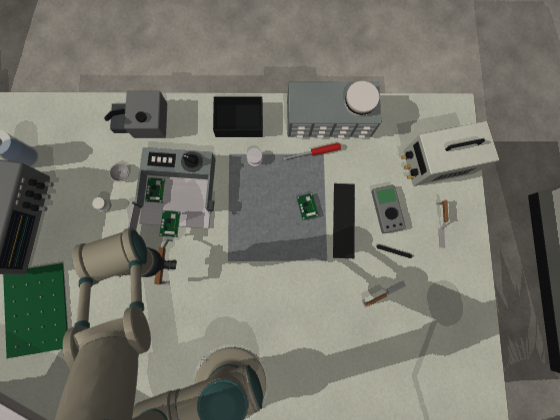

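```bash
python3 -m crank '[[0,-1,0.1,0,0,0,1],[0,-3,0.1,0,0,0,1],[0,-5.5,0.1,0,0,0,1],[0,-8,0.1,0,0,0,1],[0,-10,0.1,0,0,0,1]]' && python3 -m crank '[[0,-0.8,0,0,0,0,1],[0,-1,0,0,0,0,1],[1,-1,0,0,0,0,1],[2.2,-1,0,0,0,0,1],[3,-1,0,0,0,0,1]]'; python3 -c "
from plan import *
import seg
where()
d=grab('top',18)
for b in seg.boards(d,.040): print(np.round(b[:5],3))
atbay(0,0,19)
print(bay(0,0))
"
```

```text
clock: 22.28
position: [0.4608, 0.1887, 0.1033]
ee_rot: [0.519, -0.481, 0.518, 0.481]
contact_force: [-0.6, -0.0, -2.7]
width: 0.015
clock: 22.9
position: [0.4666, 0.188, 0.0719]
ee_rot: [0.517, -0.481, 0.519, 0.482]
contact_force: [0.0, 0.5, -2.4]
width: 0.0146
t 22.9 pos [466.6 188.   71.9] heading(z rot -90) -4.2 tilt x [-0.002 -0.    -1.   ] w 14.6 F [ 0.   0.5 -2.4] q [ 0.24  0.32  1.89  0.    0.94 -1.25]
[ 0.541 -0.242 12.714 76.051 51.849]
[  0.596   0.212  84.403 117.854  76.253]
target [0.4679 0.1876 0.0562]
shift cm [ 1.49 -0.18 -0.02] rot deg [ 0.1 -0.1 -0.2] | dist 1.5
[0.5945 0.1781]
```

```bash
python3 -m crank '[[0.4,-0.1,0,0,0,0,1],[0.8,-0.1,0,0,0,0,1],[1.2,-0.1,0,0,0,0,1],[1.5,-0.1,0,0,0,0,1],[1.5,-0.1,0,0,0,0,1]]';python3 -c "
from plan import *
where()
d=grab('top',19); crop(d,130,140,220,230,7,'c_t19.png')
d=grab('side',19); crop(d,220,90,330,180,6,'c_s19.png')
"
```

```text
clock: 23.58
position: [0.4688, 0.1881, 0.058]
ee_rot: [0.518, -0.481, 0.518, 0.481]
contact_force: [1.1, -0.2, -1.9]
width: 0.0151
t 23.57 pos [468.8 188.1  58. ] heading(z rot -90) -4.22 tilt x [-0.  0. -1.] w 15.1 F [ 1.1 -0.2 -1.9] q [ 0.24  0.34  1.9   0.    0.9  -1.25]
```

View pics/c_t19.png

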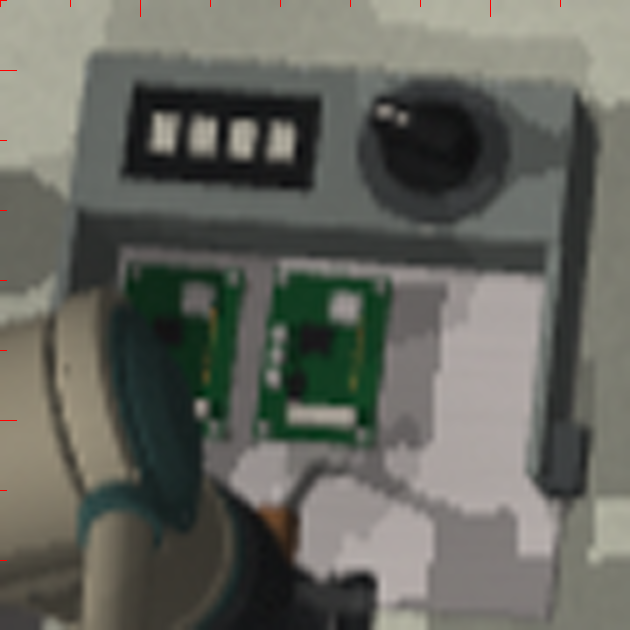

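View pics/c_s19.png

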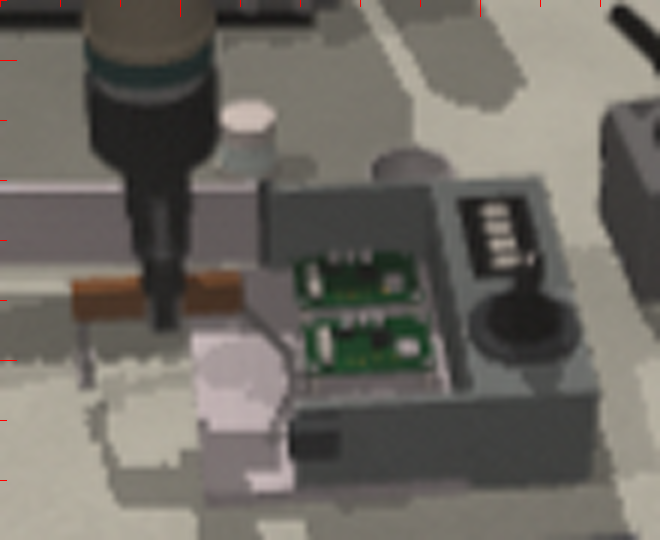

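```bash
python3 -m crank '[[0.15,0,0,0,0,0,1],[0.15,1.5,0,0,0,0,1],[0.15,3.5,0,0,0,0,1],[0.15,6,0,0,0,0,1],[0.15,8.5,0,0,0,0,1]]' && python3 -m crank '[[0,2.5,0,0,0,0,1],[0,4.5,0,0,0,0,1],[-2,6.5,0,0,0,0,1],[-5,7,0,0,0,0,1],[-7.5,7,-2,0,0,0,1]]'; python3 -c "
from plan import *
import seg
where()
for n in ('top','side'):
    d=grab(n,20); crop(d,130,140,220,230,7,'c_t20.png')
    for b in seg.boards(d): print(np.round(b[:5],3))
atboard([.5455,-.2455],13.7,160,95)
"
```

```text
clock: 24.3
position: [0.3813, 0.1941, 0.0565]
ee_rot: [0.518, -0.481, 0.518, 0.482]
contact_force: [0.5, -0.9, -1.2]
width: 0.0147
clock: 24.92
position: [0.3117, 0.18, 0.1325]
ee_rot: [0.518, -0.482, 0.517, 0.482]
contact_force: [1.5, 0.3, -1.3]
width: 0.0148
t 24.93 pos [311.7 180.  132.5] heading(z rot -90) -4.07 tilt x [ 0.001  0.001 -1.   ] w 14.8 F [ 1.5  0.3 -1.3] q [ 0.33  0.04  2.08  0.    1.03 -1.17]
[ 0.545 -0.244 13.729 77.876 53.621]
[  0.601   0.217  86.584 122.971  77.188]
[ 0.546 -0.247 13.432 77.463 51.797]
[ 0.6    0.209 80.532 80.39  73.515]
target [ 0.3172 -0.3012  0.1322]
shift cm [  0.07  -3.96 -47.88] rot deg [-17.9   0.    0.3] | dist 48.0
```

View pics/top20.png

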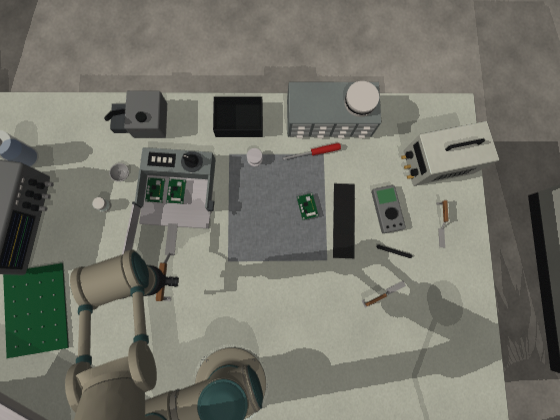

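```bash
python3 -c "
from plan import *
atboard([.5455,-.2455],11,148,95)
"
```

```text
target [ 0.3266 -0.2881  0.1322]
shift cm [  0.08  -4.8  -46.5 ] rot deg [-15.2   0.    0.3] | dist 46.7
```

```bash
python3 -m crank '[[0,-0.5,-3,-2,0,0,1],[0,-1,-8,-4,0,0,1],[0,-1.5,-14,-6,0,0,1],[0,-2,-20,-8,0,0,1],[0,-3,-26,-10,0,0,1]]' && python3 -c "
from plan import *
where()
atboard([.5455,-.2455],11,148,95)
"
```

```text
clock: 25.65
position: [0.3227, -0.0829, 0.1308]
ee_rot: [0.474, -0.525, 0.474, 0.525]
contact_force: [1.3, -0.5, -2.4]
width: 0.0147
t 25.65 pos [322.7 -82.9 130.8] heading(z rot -90) 5.81 tilt x [ 0.     0.001 -1.   ] w 14.7 F [ 1.3 -0.5 -2.4] q [-0.46 -0.    2.12  0.    1.02 -2.14]
target [ 0.3266 -0.2881  0.1322]
shift cm [ -0.16   1.69 -20.45] rot deg [-5.2  0.1  0. ] | dist 20.5
```

```bash
python3 -m crank '[[0,0.5,-5,0,0,0,1],[0,1,-10,-1,0,0,1],[0,1.7,-15,-3,0,0,1],[0,1.7,-18.5,-5,0,0,1],[0,1.7,-20.4,-5.1,0,0,1]]' && python3 -m crank '[[2,0,0,0,0,0,1],[4,0,0,0,0,0,1],[6,0,0,0,0,0,1],[6,0,0,0,0,0,1]]' && python3 -c "
from plan import *
import seg
where()
for n in ('top','side'):
    d=grab(n,21)
    for b in seg.boards(d): print(np.round(b[:5],3))
atboard([.5455,-.2455],11,148,5)
"
```

```text
clock: 26.28
position: [0.3272, -0.2876, 0.1305]
ee_rot: [0.451, -0.544, 0.451, 0.545]
contact_force: [0.4, 0.2, -1.8]
width: 0.0151
clock: 26.78
position: [0.3262, -0.2842, 0.0699]
ee_rot: [0.451, -0.543, 0.45, 0.547]
contact_force: [-0.4, 0.7, -1.1]
width: 0.0147
t 26.77 pos [ 326.2 -284.2   69.9] heading(z rot -90) 10.9 tilt x [-0.003  0.004 -1.   ] w 14.7 F [-0.4  0.7 -1.1] q [-0.88  0.23  2.03  0.    0.88 -2.64]
[ 0.546 -0.245 12.708 78.177 52.631]
[  0.601   0.216  86.584 122.307  77.188]
[ 0.545 -0.247 13.432 77.463 51.562]
[  0.6     0.226  87.522 118.699  75.978]
target [ 0.3266 -0.2881  0.0422]
shift cm [ 2.93  0.12 -0.19] rot deg [-0.1  0.  -0. ] | dist 2.9
```

```bash
python3 -m crank '[[1,0.1,-0.2,0,0,0,1],[2,0.1,-0.2,0,0,0,1],[2.8,0.1,-0.2,0,0,0,1],[2.8,0.1,-0.2,0,0,0,1]]' && python3 -c "
from plan import *
import seg
where()
d=grab('top',22); crop(d,270,170,350,260,7,'c_t22.png')
d=grab('side',22); crop(d,200,190,320,280,6,'c_s22.png')
atboard([.5455,-.2455],11,148,5)
"
```

```text
clock: 27.38
position: [0.3261, -0.2883, 0.0427]
ee_rot: [0.451, -0.544, 0.45, 0.546]
contact_force: [0.7, -0.0, -2.0]
width: 0.0148
t 27.38 pos [ 326.1 -288.3   42.7] heading(z rot -90) 10.87 tilt x [-0.001  0.002 -1.   ] w 14.8 F [ 0.7 -0.  -2. ] q [-0.88  0.27  2.07  0.    0.8  -2.64]
target [ 0.3266 -0.2881  0.0422]
shift cm [ 0.12 -0.02  0.08] rot deg [-0.1  0.  -0. ] | dist 0.1
```

View pics/c_t22.png

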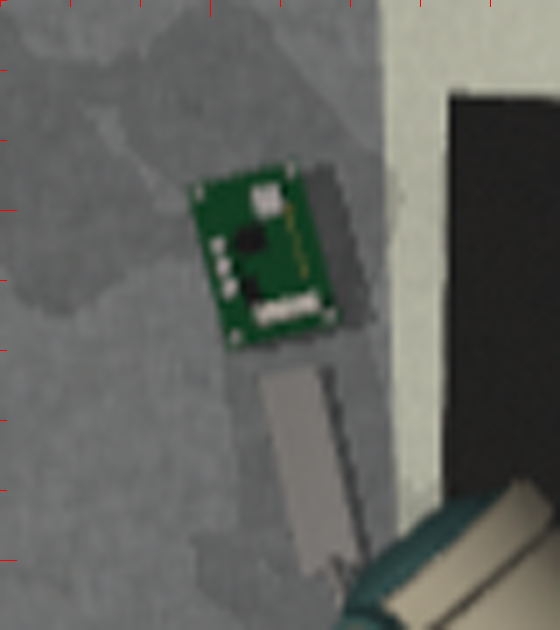

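View pics/c_s22.png

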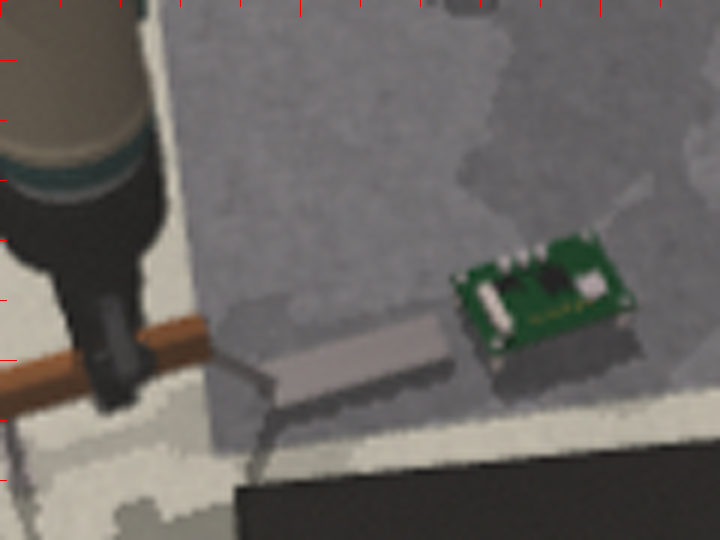

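```bash
python3 -c "
from plan import *
import seg
d=grab('top',23); s=grab('side',23)
t=lambda x,y,z: deproj(d,x/7+270-.4,y/7+170-.4,z)*1000
g=lambda x,y,z: deproj(s,x/6+200-.4,y/6+190-.4,z)*1000
print('top board',np.round([t(*p,18) for p in [(190,187),(300,168),(340,320),(232,350)]],1).mean(0))
print('top blade',np.round([t(*p,.0075) for p in [(260,376),(328,366),(302,574),(354,556)]],1).tolist())
print('top board',np.round(np.mean([t(*p,.018) for p in [(190,187),(300,168),(340,320),(232,350)]],0),1))
print('side blade',np.round([g(*p,.0075) for p in [(432,314),(452,354),(263,372),(280,406)]],1).tolist())
for a in (d,s):
  for b in seg.boards(a): print(np.round(b[:5],3))
where()
"
```

```text
top board [-2991.875  1581.5   18000.   ]
top blade [[490.1, -242.9, 7.5], [494.5, -274.9, 7.5], [397.7, -260.1, 7.5], [405.8, -284.4, 7.5]]
top board [ 545.1 -245.8   18. ]
side blade [[489.6, -243.6, 7.5], [495.3, -270.1, 7.5], [400.4, -265.5, 7.5], [406.2, -287.3, 7.5]]
[ 0.545 -0.244 13.729 77.876 53.621]
[  0.601   0.216  86.486 121.975  77.302]
[ 0.545 -0.247 13.432 77.463 51.562]
[  0.6     0.226  87.522 118.226  75.978]
t 27.57 pos [ 326.8 -289.1   43.7] heading(z rot -90) 10.88 tilt x [ 0. -0. -1.] w 14.9 F [ 0.1 -0.5  0.2] q [-0.88  0.27  2.06  0.    0.8  -2.64]
```

```bash
python3 -m crank '[[0.1,0,0.2,0,0,0,1],[0.1,-2,0.2,0,0,0,1],[0.1,-4,0.2,0,0,0,1],[0.1,-6,0.2,0,0,0,1],[0.1,-8,0.2,0,0,0,1]]' && python3 -m crank '[[0,-1.2,0,0,0,0,1],[0,-1.6,0,0,0,0,1],[0,-1.6,0,0,0,0,1]]'; python3 -c "
from plan import *
import seg
where()
d=grab('top',24)
for b in seg.boards(d): print(np.round(b[:5],3))
atboard([.5455,-.2455],11,52,5)
d=grab('side',24); crop(d,200,190,320,280,6,'c_s24.png')
for b in seg.boards(d): print(np.round(b[:5],3))
"
```

```text
clock: 28.2
position: [0.4058, -0.2715, 0.0426]
ee_rot: [-0.45, 0.545, -0.45, -0.545]
contact_force: [0.4, -0.4, -1.7]
width: 0.0148
clock: 28.58
position: [0.4203, -0.2685, 0.0424]
ee_rot: [0.45, -0.545, 0.45, 0.546]
contact_force: [-0.7, 0.4, -1.7]
width: 0.0146
t 28.57 pos [ 420.3 -268.5   42.4] heading(z rot -90) 10.91 tilt x [-0.001  0.    -1.   ] w 14.6 F [-0.7  0.4 -1.7] q [-0.71  0.35  1.94 -0.    0.86 -2.47]
[ 0.546 -0.245 12.708 77.44  52.631]
[  0.601   0.216  86.584 122.307  77.288]
target [ 0.4208 -0.2697  0.0422]
shift cm [ 0.02 -0.06 -0.13] rot deg [-0.1  0.  -0. ] | dist 0.1
[ 0.545 -0.247 13.432 77.463 51.562]
[  0.6     0.227  87.522 119.172  75.978]
```

View pics/c_s24.png

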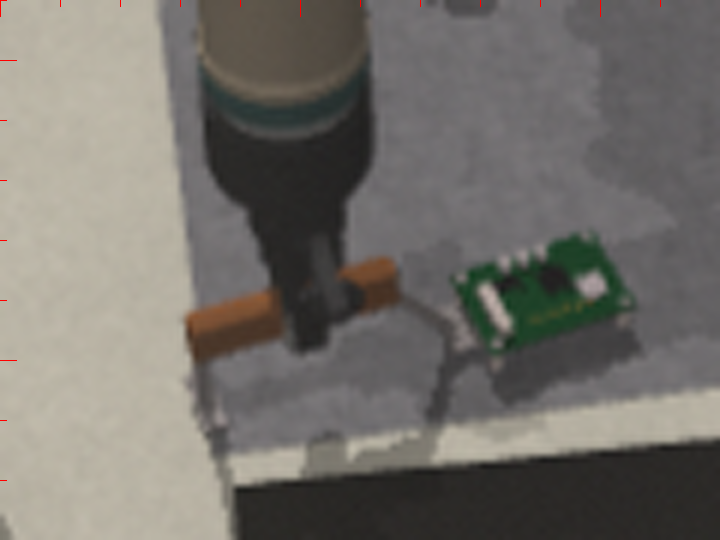

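Under the board, and it hasn't moved. Lifting.

```bash
python3 -m crank '[[-0.5,0,0,0,0,0,1],[-1,0,0,0,0,0,1],[-1.5,0,0,0,0,0,1],[-2.5,0,0,0,0,0,1],[-4,0,0,0,0,0,1]]' && python3 -m crank '[[-2,0,0,0,0,0,1],[-4,0,0,0,0,0,1],[-5.3,0,0,0,0,0,1],[-5.3,0,0,0,0,0,1]]'; python3 -c "
from plan import *
import seg
where()
d=grab('side',25); crop(d,200,170,320,260,6,'c_s25.png')
for b in seg.boards(d,.113): print(np.round(b[:5],3))
atbay(-150,-69,95)
"
```

```text
clock: 29.3
position: [0.4202, -0.2685, 0.083]
ee_rot: [0.45, -0.545, 0.45, 0.545]
contact_force: [-0.0, 0.0, -2.2]
width: 0.0149
clock: 29.8
position: [0.4211, -0.2692, 0.1366]
ee_rot: [-0.45, 0.546, -0.45, -0.544]
contact_force: [0.6, 0.1, -2.4]
width: 0.0149
t 29.8 pos [ 421.1 -269.2  136.6] heading(z rot -90) 10.89 tilt x [ 0.002 -0.002 -1.   ] w 14.9 F [ 0.6  0.1 -2.4] q [-0.71  0.24  1.81  0.    1.09 -2.47]
[ 0.545 -0.254 13.479 76.185 49.663]
[5.77000e-01 1.06000e-01 8.68340e+01 1.07133e+02 6.83350e+01]
target [0.3131 0.1301 0.1322]
shift cm [ 0.34  3.01 41.19] rot deg [15.2 -0.   0. ] | dist 41.3
```

View pics/c_s25.png

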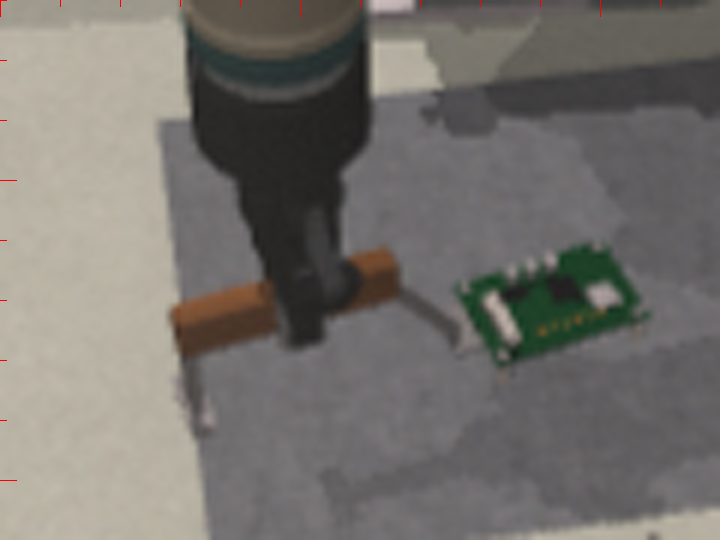

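```bash
python3 -m crank '[[0,0.5,1,1,0,0,1],[0,1.5,3,2,0,0,1],[0,2.5,6,4,0,0,1],[0,3,9.5,6,0,0,1],[0,3,13,8,0,0,1]]' && python3 -c "
from plan import *
where()
atboard(bay(-150,-66),-7,52,95)"
```

```text
clock: 30.48
position: [0.3644, -0.1448, 0.1346]
ee_rot: [0.488, -0.511, 0.488, 0.513]
contact_force: [0.7, 0.8, -2.2]
width: 0.0148
t 30.48 pos [ 364.4 -144.8  134.6] heading(z rot -90) 2.73 tilt x [-0.002  0.002 -1.   ] w 14.8 F [ 0.7  0.8 -2.2] q [-0.56  0.09  2.01  0.    1.04 -2.17]
target [0.3139 0.139  0.1322]
shift cm [ 0.31  3.69 28.59] rot deg [ 9.7  0.1 -0.1] | dist 28.8
```

```bash
python3 -m crank '[[0,1,3.5,2,0,0,1],[0,2,7,4,0,0,1],[0,3,10.5,6,0,0,1],[0,3.7,14,8,0,0,1],[0,3.7,17.5,9.7,0,0,1]]' && python3 -c "
from plan import *
where()
atboard(bay(-150,-66),-7,52,95)"
```

```text
clock: 31.1
position: [0.3183, 0.0276, 0.1348]
ee_rot: [0.529, -0.468, 0.53, 0.47]
contact_force: [0.1, 0.7, -2.2]
width: 0.0151
t 31.1 pos [318.3  27.6 134.8] heading(z rot -90) -6.94 tilt x [-0.002  0.001 -1.   ] w 15.1 F [ 0.1  0.7 -2.2] q [-0.13 -0.03  2.14  0.    1.04 -1.58]
target [0.3139 0.139  0.1322]
shift cm [ 0.27  1.78 11.01] rot deg [ 0.1  0.  -0.1] | dist 11.2
```

```bash
python3 -m crank '[[0,0.6,3,0,0,0,1],[0,1.2,6,0,0,0,1],[0,1.8,9,0,0,0,1],[1.5,1.8,11,0,0,0,1],[3,1.8,11,0,0,0,1]]' && python3 -m crank '[[0,0,0,0,0,0,1],[0,0,0,0,0,0,1]]' && python3 -c "
from plan import *
import seg
where()
atboard(bay(-150,-66),-7,52,65)
d=grab('top',26)
for b in seg.boards(d,.072): print(np.round(b[:5],3))
print(bay(-150,-66))
s=grab('side',26); crop(s,190,90,340,190,5,'c_s26.png')"
```

```text
clock: 31.72
position: [0.3147, 0.1387, 0.1047]
ee_rot: [0.528, -0.469, 0.529, 0.47]
contact_force: [-0.5, -0.3, -2.9]
width: 0.0146
clock: 31.98
position: [0.3155, 0.1374, 0.1056]
ee_rot: [0.529, -0.469, 0.529, 0.469]
contact_force: [0.3, -0.4, -1.9]
width: 0.0149
t 31.98 pos [315.5 137.4 105.6] heading(z rot -90) -6.84 tilt x [-0.001  0.    -1.   ] w 14.9 F [ 0.3 -0.4 -1.9] q [ 0.21  0.05  2.15  0.    0.95 -1.24]
target [0.3139 0.139  0.1022]
shift cm [0.34 0.17 0.14] rot deg [ 0.2 -0.  -0. ] | dist 0.4
[ 0.441  0.125 -4.439 76.01  52.08 ]
[  0.588   0.202  86.584 117.568  73.796]
[0.43997363 0.12353259]
```

View pics/top26.png

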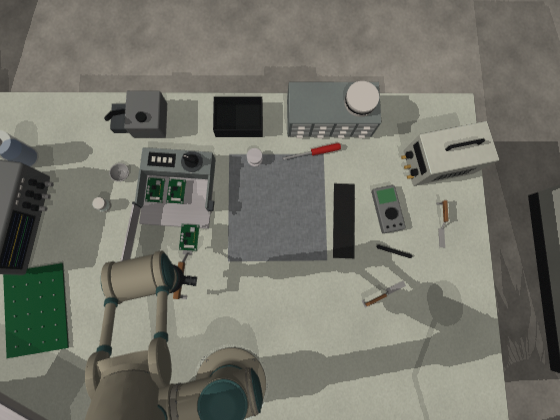

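View pics/c_s26.png

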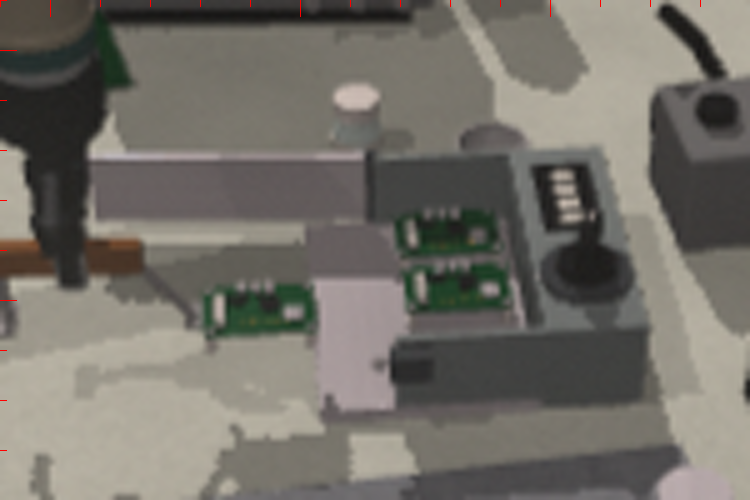

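```bash
python3 -c "
from plan import *
atboard(bay(0,-66),-7,52,65)"; python3 -m crank '[[0.2,-1,0.04,0,0,0,1],[0.2,-3,0.12,0,0,0,1],[0.2,-5.5,0.24,0,0,0,1],[0.2,-8,0.35,0,0,0,1],[0.2,-10.5,0.45,0,0,0,1]]' && python3 -c "
from plan import *
import seg
where()
atboard(bay(0,-66),-7,52,65)
d=grab('top',27);crop(d,130,140,220,240,7,'c_t27.png')"
```

```text
target [0.4635 0.1278 0.1022]
shift cm [  0.39 -14.75   0.8 ] rot deg [0.1 0.  0. ] | dist 14.8
clock: 32.7
position: [0.4236, 0.1292, 0.1036]
ee_rot: [0.529, -0.47, 0.529, 0.469]
contact_force: [-0.5, 0.7, -1.6]
width: 0.0148
t 32.7 pos [423.6 129.2 103.6] heading(z rot -90) -6.85 tilt x [ 0.002  0.    -1.   ] w 14.8 F [-0.5  0.7 -1.6] q [ 0.14  0.2   1.97 -0.    0.97 -1.31]
target [0.4635 0.1278 0.1022]
shift cm [ 0.15 -3.98  0.33] rot deg [0.1 0.  0.1] | dist 4.0
```

View pics/c_t27.png

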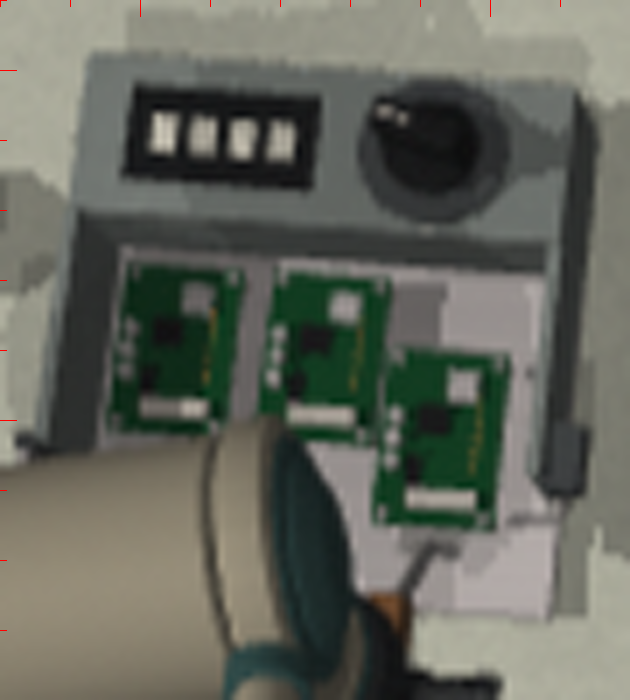

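```bash
python3 -m crank '[[0,-1.5,0.07,0,0,0,1],[0,-3,0.13,0,0,0,1],[0,-3.9,0.17,0,0,0,1],[1,-3.9,0.17,0,0,0,1],[2,-3.9,0.17,0,0,0,1]]' && python3 -c "
from plan import *
import seg
where()
atboard(bay(0,-66),-7,52,19)
d=grab('top',28);crop(d,130,140,220,240,7,'c_t28.png')"
```

```text
clock: 33.38
position: [0.4586, 0.1266, 0.0827]
ee_rot: [0.528, -0.469, 0.529, 0.47]
contact_force: [-1.0, 0.2, -2.5]
width: 0.0147
t 33.38 pos [458.6 126.6  82.7] heading(z rot -90) -6.81 tilt x [-0.002 -0.    -1.   ] w 14.7 F [-1.   0.2 -2.5] q [ 0.12  0.27  1.93  0.    0.94 -1.33]
target [0.4635 0.1278 0.0562]
shift cm [ 2.65 -0.48  0.17] rot deg [ 0.2 -0.  -0.1] | dist 2.7
```

View pics/c_t28.png

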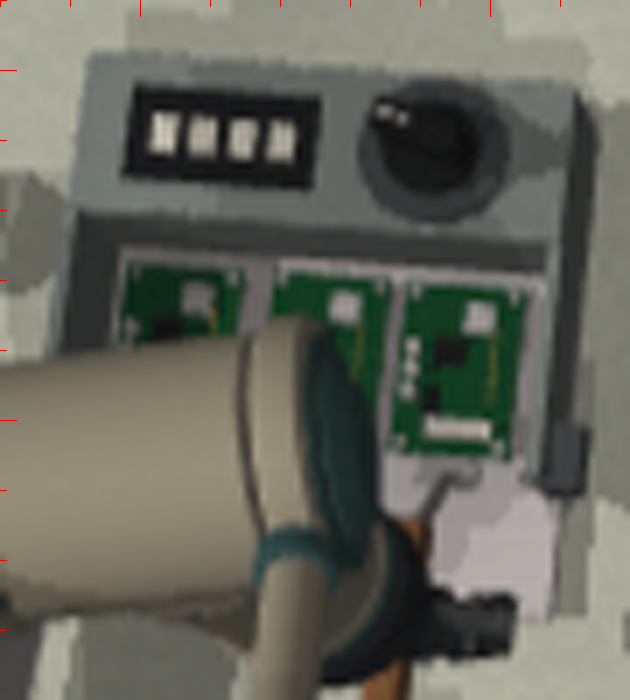

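```bash
python3 -m crank '[[0.8,-0.2,0,0,0,0,1],[1.5,-0.3,0,0,0,0,1],[2,-0.3,0,0,0,0,1],[2.4,-0.3,0,0,0,0,1],[2.6,-0.3,0,0,0,0,1]]' && python3 -m crank '[[0,0,0,0,0,0,1],[0,0,0,0,0,0,1]]' && python3 -c "
from plan import *
import seg
where()
d=grab('top',29);crop(d,130,140,220,240,7,'c_t29.png')
d=grab('side',29);crop(d,220,90,330,180,6,'c_s29.png')"
```

```text
clock: 34.05
position: [0.4627, 0.1263, 0.0575]
ee_rot: [0.529, -0.469, 0.529, 0.469]
contact_force: [0.1, -0.8, -1.2]
width: 0.015
clock: 34.3
position: [0.4628, 0.1263, 0.0577]
ee_rot: [0.529, -0.47, 0.529, 0.469]
contact_force: [0.8, 0.8, -2.2]
width: 0.0148
t 34.3 pos [462.8 126.3  57.7] heading(z rot -90) -6.81 tilt x [ 0.001  0.    -1.   ] w 14.8 F [ 0.8  0.8 -2.2] q [ 0.12  0.3   1.96  0.    0.88 -1.33]
```

View pics/c_s29.png

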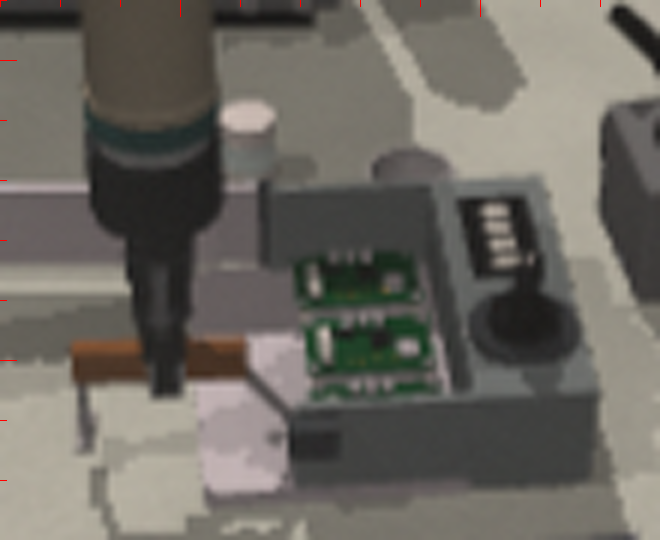

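View pics/c_t29.png

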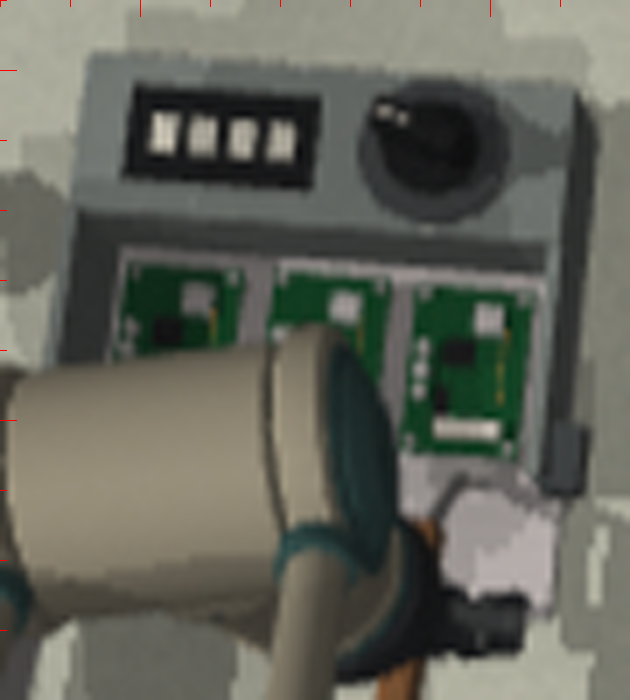

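```bash
python3 -m crank '[[0.1,0,0,0,0,0,1],[0.1,1.5,0,0,0,0,1],[0.1,3.5,0,0,0,0,1],[0.1,6,0,0,0,0,1],[0.1,8.5,0,0,0,0,1]]' && python3 -m crank '[[0,2.5,0,0,0,0,1],[0,4.5,0,0,0,0,1],[-2,6.2,0,0,0,0,1],[-5,6.5,0,0,0,0,1],[-7.5,6.5,-2,0,0,0,1]]'; python3 -c "
from plan import *
where()
d=grab('top',30);crop(d,130,140,220,240,7,'c_t30.png')
d=grab('side',30)
"
```

```text
clock: 35.02
position: [0.3754, 0.1364, 0.0564]
ee_rot: [0.528, -0.469, 0.529, 0.47]
contact_force: [-0.3, -1.0, -1.8]
width: 0.0148
clock: 35.65
position: [0.3104, 0.1247, 0.1325]
ee_rot: [0.529, -0.47, 0.528, 0.47]
contact_force: [1.1, -0.0, -1.5]
width: 0.0147
t 35.65 pos [310.4 124.7 132.5] heading(z rot -90) -6.67 tilt x [ 0.001  0.001 -1.   ] w 14.7 F [ 1.1 -0.  -1.5] q [ 0.17 -0.    2.12  0.    1.03 -1.28]
```

View pics/c_t30.png

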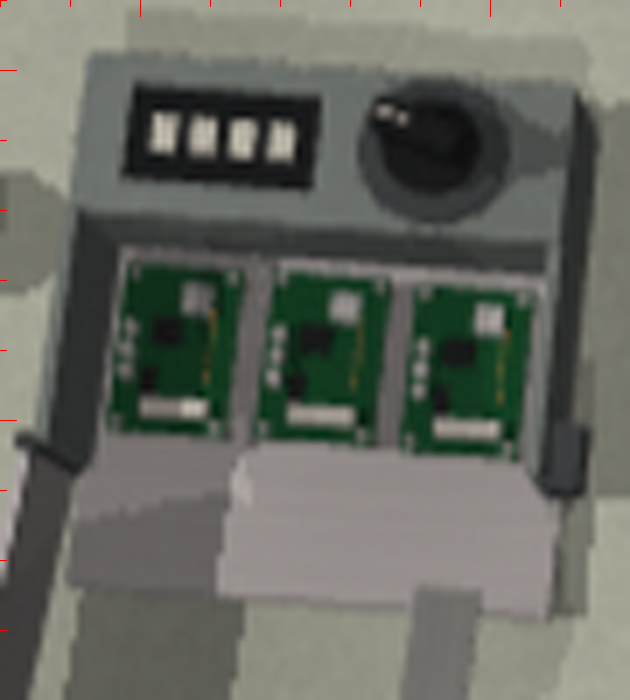

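View pics/side30.png

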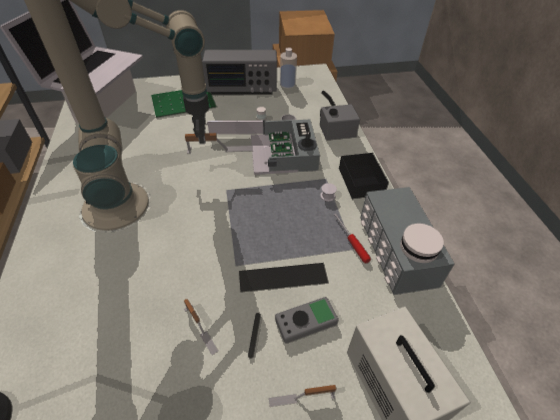

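All three boards stand side by side in the bay. Next, compute their poses and return the spatula to its pad.

```bash
python3 -c "
from plan import *
d=grab('top',31)
hsv=cv2.cvtColor(d['color'],cv2.COLOR_BGR2HSV)
m=cv2.inRange(hsv,(45,90,20),(85,255,255))
for c in cv2.findContours(m,cv2.RETR_EXTERNAL,cv2.CHAIN_APPROX_NONE)[0]:
    if cv2.contourArea(c)<150: continue
    W=np.array([deproj(d,p[0][0],p[0][1],.030)[:2] for p in c])*1000
    (cx,cy),wh,a=cv2.minAreaRect(W.astype(np.float32))
    if cx<500: continue
    v=np.array([cx-594.5,cy-178.1]); A=np.radians(4.3); print(np.round([cx,cy,*wh,a],1),'bay',np.round([np.cos(A)*v[0]-np.sin(A)*v[1],np.sin(A)*v[0]+np.cos(A)*v[1]],1))
delta([.4444,-.364,.132],-2.9)
"
```

```text
[ 576.5 -503.    40.4   55.2   10.7] bay [  33.1 -680.6]
[589.1 114.1  53.1  76.1  85.2] bay [ -0.6 -64.2]
[600.5 179.9  53.3  66.3  84. ] bay [5.8 2.3]
[600.  247.2  53.1  76.6  85.9] bay [ 0.3 69.3]
shift cm [ 2.000e-02 -1.907e+01 -4.687e+01] rot deg [-4.   0.1  0.2] | dist 50.6
```

```bash
python3 -m crank '[[0,0,-5,0,0,0,1],[0,-2,-11,-1,0,0,1],[0,-5,-17,-2,0,0,1],[0,-8,-23,-3,0,0,1],[0,-11,-29,-4,0,0,1]]' && python3 -m crank '[[0,-3,-6,0,0,0,1],[0,-6,-12,0,0,0,1],[0,-7,-16,0,0,0,1],[0,-7,-16.6,0,0,0,1],[0,-7,-16.6,0,0,0,1]]' && python3 -c "
from plan import *
where()
delta([.4444,-.364,.0442],-2.9)"
```

```text
clock: 36.42
position: [0.3811, -0.1642, 0.1301]
ee_rot: [0.513, -0.487, 0.512, 0.488]
contact_force: [1.4, 1.0, -0.8]
width: 0.0151
clock: 37.05
position: [0.4421, -0.331, 0.1296]
ee_rot: [0.513, -0.486, 0.512, 0.489]
contact_force: [-0.0, 0.6, -1.8]
width: 0.0146
t 37.05 pos [ 442.1 -331.   129.6] heading(z rot -90) -2.86 tilt x [-0.003  0.004 -1.   ] w 14.6 F [-0.   0.6 -1.8] q [-0.77  0.32  1.71  0.    1.12 -2.29]
shift cm [ 8.53 -0.42 -3.31] rot deg [ 0.   0.2 -0.2] | dist 9.2
```

```bash
python3 -m crank '[[0.5,-0.4,-2,0,0,0,1],[2,-0.4,-3.3,0,0,0,1],[4,-0.4,-3.3,0,0,0,1],[6,-0.4,-3.3,0,0,0,1],[7,-0.4,-3.3,0,0,0,1]]' && python3 -m crank '[[0,0,0,0,0,0,1],[0,0,0,0,0,0,1]]' && python3 -c "
from plan import *
where()
delta([.4444,-.364,.0402],-2.9)
d=grab('side',32);crop(d,200,220,350,310,5,'c_s32.png')
d=grab('top',32);crop(d,310,160,380,280,5,'c_t32.png')"
```

```text
clock: 37.67
position: [0.4445, -0.3649, 0.0596]
ee_rot: [0.512, -0.487, 0.512, 0.489]
contact_force: [0.2, -0.2, -1.7]
width: 0.0149
clock: 37.92
position: [0.4458, -0.366, 0.0621]
ee_rot: [0.512, -0.488, 0.512, 0.487]
contact_force: [0.5, 0.5, -1.9]
width: 0.0151
t 37.92 pos [ 445.8 -366.    62.1] heading(z rot -90) -2.81 tilt x [ 0.001 -0.001 -1.   ] w 15.1 F [ 0.5  0.5 -1.9] q [-0.81  0.42  1.74  0.    0.98 -2.33]
shift cm [2.19 0.15 0.19] rot deg [ 0.1 -0.   0.1] | dist 2.2
```

View pics/c_s32.png

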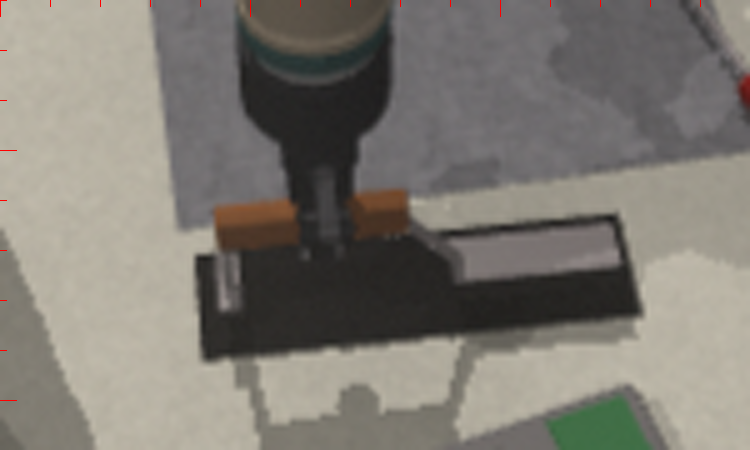

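```bash
python3 -m crank '[[0.6,0.1,0.15,0,0,0,1],[1.1,0.1,0.15,0,0,0,1],[1.6,0.1,0.15,0,0,0,1],[1.9,0.1,0.15,0,0,0,1],[2.1,0.1,0.15,0,0,0,1]]' && python3 -m crank '[[0.05,0,0,0,0,0,1],[0.1,0,0,0,0,0,1],[0.1,0,0,0,0,0,1]]' && python3 -c "
from plan import *
where()
delta([.4444,-.364,.0402],-2.9)"
```

```text
clock: 38.65
position: [0.4444, -0.364, 0.0402]
ee_rot: [0.512, -0.487, 0.512, 0.488]
contact_force: [-0.3, -0.2, 0.3]
width: 0.0151
clock: 39.02
position: [0.4444, -0.364, 0.0402]
ee_rot: [0.512, -0.488, 0.512, 0.487]
contact_force: [-1.6, 1.3, 4.9]
width: 0.0149
t 39.02 pos [ 444.4 -364.    40.2] heading(z rot -90) -2.81 tilt x [ 0. -0. -1.] w 14.9 F [-1.6  1.3  4.9] q [-0.81  0.44  1.77  0.    0.93 -2.33]
shift cm [-0. -0.  0.] rot deg [ 0.1 -0.   0. ] | dist 0.0
```

Contact force shows +5 N, so it is standing on the pad. Releasing.

```bash
python3 -m crank '[[-0.1,0,0,0,0,0,2.5],[-0.1,0,0,0,0,0,5],[-0.1,0,0,0,0,0,5],[-0.1,0,0,0,0,0,5],[-0.1,0,0,0,0,0,5]]' && python3 -m crank '[[-1.5,0,0,0,0,0,5],[-4,0,0,0,0,0,5],[-8,0,0,0,0,0,5],[-13,0,0,0,0,0,5],[-17,0,0,0,0,0,5]]' && python3 -c "
from plan import *
where()
d=grab('side',33);crop(d,200,200,350,310,5,'c_s33.png')
print('door tip/hinge planning'); d=grab('top',33)"
```

```text
clock: 39.65
position: [0.4444, -0.364, 0.0404]
ee_rot: [0.512, -0.488, 0.512, 0.488]
contact_force: [-0.3, 0.4, 0.9]
width: 0.0501
clock: 40.28
position: [0.4447, -0.3643, 0.2139]
ee_rot: [0.512, -0.489, 0.512, 0.486]
contact_force: [-0.4, -0.8, -0.0]
width: 0.0496
t 40.27 pos [ 444.7 -364.3  213.9] heading(z rot -90) -2.81 tilt x [ 0.002 -0.002 -1.   ] w 49.6 F [-0.4 -0.8 -0. ] q [-0.81  0.28  1.54  0.    1.32 -2.33]
door tip/hinge planning
```

View pics/c_s33.png

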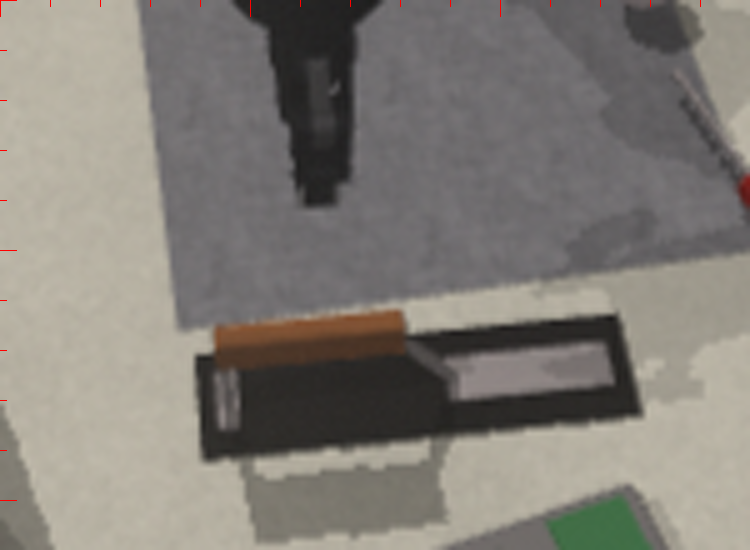

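```bash
cat >> plan.py <<'E'
def dpush(q,r=165,off=15):
    H=np.array([-54,110.]); d=np.array([-np.sin(q),-np.cos(q)]); n=np.array([-np.cos(q),np.sin(q)])
    return H+r*d+(6+off)*n
def tobay(p):
    v=np.array(p[:2])*1000-[594.5,178.1]; A=np.radians(4.3); return np.array([np.cos(A)*v[0]-np.sin(A)*v[1],np.sin(A)*v[0]+np.cos(A)*v[1]])
E
python3 -c "
from plan import *
p=bay(*dpush(1.618,off=45)); print(p); delta([*p,.21],-4.3)"
```

```text
[0.39135053 0.36258008]
shift cm [3.000e-02 9.100e+00 7.253e+01] rot deg [ 1.5 -0.5  0.5] | dist 73.1
```

```bash
python3 -m crank '[[0,1,6,0,0,0,0],[0,2,12,0.5,0,0,0],[0,3,18,1,0,0,0],[0,4,24,1.5,0,0,0],[0,5,30,1.5,0,0,0]]' 40 && python3 -m crank '[[0,1,6,0,0,0,0],[0,2,12,0,0,0,0],[0,3,18,0,0,0,0],[0,4,24,0,0,0,0],[0,4,30,0,0,0,0]]' && python3 -c "
from plan import *
where()
p=bay(*dpush(1.618,off=45)); delta([*p,.21],-4.3)"
```

```text
clock: 41.0
position: [0.4084, -0.0601, 0.2106]
ee_rot: [0.519, -0.481, 0.518, 0.481]
contact_force: [0.0, 0.4, 1.0]
width: 0.0001
clock: 41.62
position: [0.3907, 0.2419, 0.2109]
ee_rot: [0.518, -0.481, 0.518, 0.481]
contact_force: [1.3, 0.7, -0.7]
width: -0.0002
t 41.62 pos [390.7 241.9 210.9] heading(z rot -90) -4.27 tilt x [ 0. -0. -1.] w -0.2 F [ 1.3  0.7 -0.7] q [ 0.4   0.11  1.77 -0.    1.26 -1.09]
shift cm [ 0.09  0.83 12.03] rot deg [ 0. -0.  0.] | dist 12.1
```

```bash
python3 -m crank '[[0,0.8,5,0,0,0,0],[0,0.8,9,0,0,0,0],[0,0.8,12,0,0,0,0],[3,0.8,12.5,0,0,0,0],[8,0.8,12.5,0,0,0,0]]' && python3 -m crank '[[3,0,0,0,0,0,0],[6,0,0,0,0,0,0],[9,0,0,0,0,0,0],[9,0,0,0,0,0,0]]' && python3 -c "
from plan import *
where(); print(tobay(manip.get_state()['position']))
d=grab('top',34);crop(d,90,140,220,300,5,'c_t34.png')
d=grab('side',34);crop(d,170,80,330,180,5,'c_s34.png')
for q in (1.618,1.5,1.35,1.2,1.05,.9,.75,.6,.45,.3,.2,.1,0): print(q,np.round(dpush(q,off=16)))"
```

```text
clock: 42.25
position: [0.3945, 0.3672, 0.1312]
ee_rot: [0.52, -0.481, 0.516, 0.481]
contact_force: [0.1, -0.3, -0.5]
width: -0.0001
clock: 42.75
position: [0.3914, 0.3641, 0.0387]
ee_rot: [0.516, -0.481, 0.52, 0.481]
contact_force: [-0.3, -0.7, 0.5]
width: 0.0002
t 42.75 pos [391.4 364.1  38.7] heading(z rot -90) -4.32 tilt x [-0.005 -0.003 -1.   ] w 0.2 F [-0.3 -0.7  0.5] q [ 0.62  0.4   1.86  0.    0.89 -0.88]
[-216.43983402  170.27066009]
1.618 [-218.  140.]
1.5 [-220.  120.]
1.35 [-220.   95.]
1.2 [-216.   71.]
1.05 [-208.   47.]
0.9 [-197.   25.]
0.75 [-183.    4.]
0.6 [-165.  -14.]
0.45 [-146.  -29.]
0.3 [-124.  -41.]
0.2 [-108.  -47.]
0.1 [-92. -52.]
0 [-76. -55.]
```

View pics/c_t34.png

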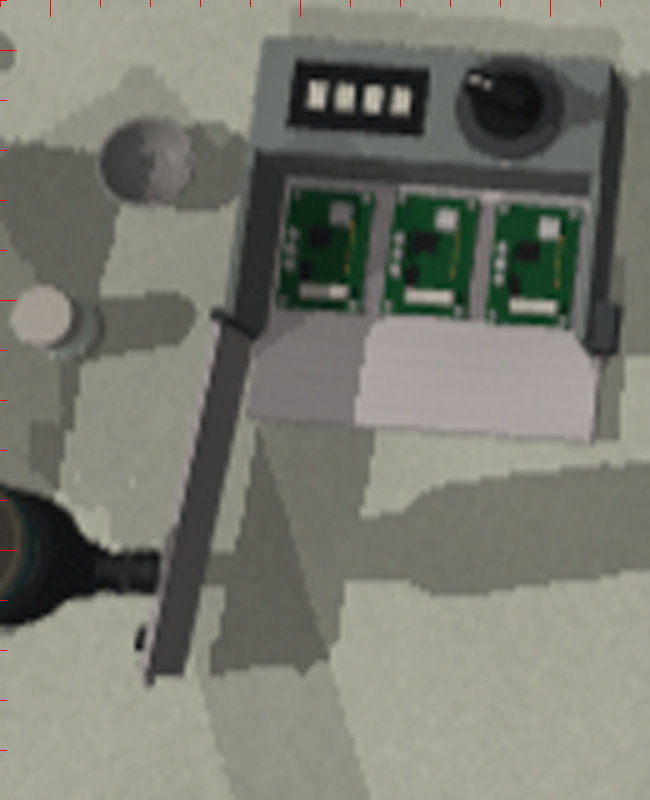

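View pics/c_s34.png

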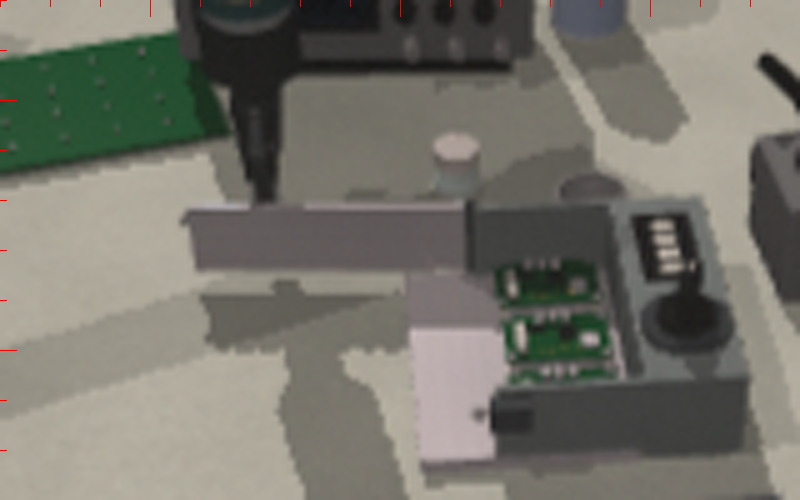

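```bash
python3 -m crank '[[0,0.2,-2.5,0,0,0,0],[0,0.4,-5,0,0,0,0],[0,0.4,-7.5,0,0,0,0],[0,0,-9.9,0,0,0,0],[0,-0.8,-12.3,0,0,0,0]]' && python3 -c "
from plan import *
where(); print(tobay(manip.get_state()['position']))"
```

```text
clock: 43.48
position: [0.3933, 0.2423, 0.0425]
ee_rot: [0.52, -0.481, 0.517, 0.48]
contact_force: [0.9, 1.6, -0.3]
width: 0.0002
t 43.48 pos [393.3 242.3  42.5] heading(z rot -90) -4.29 tilt x [ 0.004  0.002 -1.   ] w 0.2 F [ 0.9  1.6 -0.3] q [ 0.4   0.3   2.02  0.    0.82 -1.1 ]
[-205.4273025    48.91013734]
```

```bash
python3 -m crank '[[0,-0.9,-2.3,0,0,0,0],[0,-2.3,-4.4,0,0,0,0],[0,-4.1,-6.2,0,0,0,0],[0,-6,-7.7,0,0,0,0],[0,-8.2,-8.9,0,0,0,0]]' && python3 -c "
from plan import *
where(); print(tobay(manip.get_state()['position']))
d=grab('top',35);crop(d,90,140,240,260,5,'c_t35.png')"
```

```text
clock: 44.1
position: [0.4687, 0.1469, 0.0422]
ee_rot: [0.519, -0.481, 0.518, 0.48]
contact_force: [0.7, 0.8, 0.2]
width: 0.0001
t 44.1 pos [468.7 146.9  42.2] heading(z rot -90) -4.33 tilt x [ 0.003  0.001 -1.   ] w 0.1 F [0.7 0.8 0.2] q [ 0.16  0.34  1.95  0.    0.84 -1.33]
[-123.09358975  -40.50643017]
```

View pics/c_t35.png

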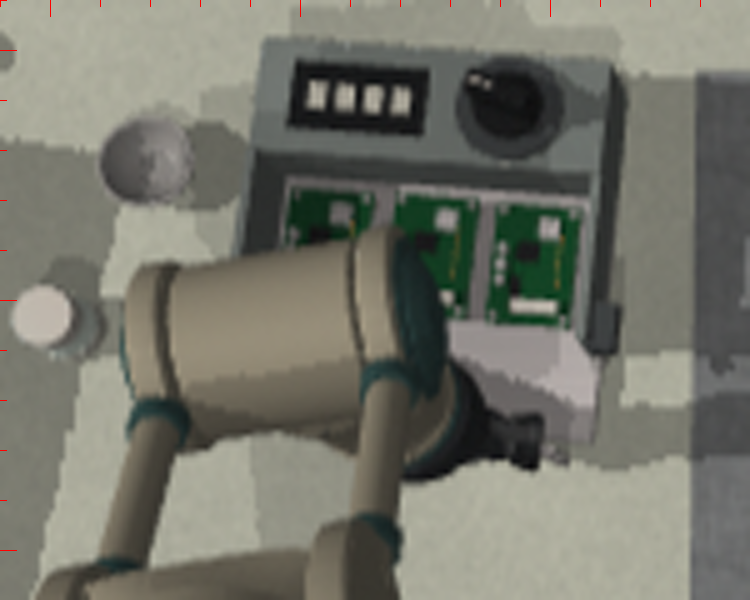

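```bash
python3 -m crank '[[0,-0.8,-0.4,0,0,0,0],[0,-1.6,-0.7,0,0,0,0],[0,-2.4,-1,0,0,0,0],[0,-3.1,-1.2,0,0,0,0],[0,-3.6,-1.4,0,0,0,0]]' && python3 -c "
from plan import *
where(); print(tobay(manip.get_state()['position']))
d=grab('side',36);crop(d,190,80,330,180,5,'c_s36.png')"
```

```text
clock: 44.78
position: [0.5023, 0.1307, 0.0405]
ee_rot: [0.518, -0.481, 0.518, 0.481]
contact_force: [0.4, 0.1, 0.7]
width: -0.0004
t 44.77 pos [502.3 130.7  40.5] heading(z rot -90) -4.3 tilt x [-0.  0. -1.] w -0.4 F [0.4 0.1 0.7] q [ 0.12  0.38  1.89  0.    0.87 -1.38]
[-88.35609785 -54.20049187]
```

View pics/c_s36.png

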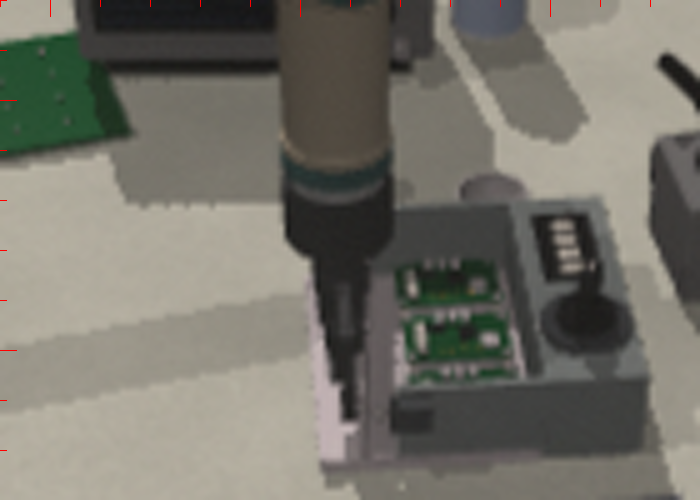

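```bash
python3 -m crank '[[0,-0.3,0,0,0,0,0],[0,-0.6,0,0,0,0,0],[0,-0.8,0,0,0,0,0],[0,-1,0,0,0,0,0]]' && python3 -c "
from plan import *
where(); print(tobay(manip.get_state()['position']))" && python3 -m crank '[[0,-0.2,0,0,0,0,0],[0,-0.3,0,0,0,0,0],[0,-0.4,0,0,0,0,0]]' && python3 -c "
from plan import *
where(); print(tobay(manip.get_state()['position']))
d=grab('top',37);crop(d,130,150,230,230,7,'c_t37.png')
d=grab('side',37);crop(d,220,90,330,190,7,'c_s37.png')"
```

```text
clock: 45.32
position: [0.5083, 0.13, 0.0403]
ee_rot: [0.517, -0.479, 0.52, 0.483]
contact_force: [-8.6, 0.8, 6.0]
width: -0.0003
t 45.33 pos [508.3 130.   40.3] heading(z rot -90) -4.33 tilt x [-0.007 -0.    -1.   ] w -0.3 F [-8.6  0.8  6. ] q [ 0.12  0.39  1.88  0.    0.89 -1.38]
[-82.33400232 -54.46714099]
clock: 45.7
position: [0.5131, 0.1293, 0.0403]
ee_rot: [0.517, -0.48, 0.52, 0.482]
contact_force: [-4.9, -1.0, 2.2]
width: -0.0001
t 45.7 pos [513.1 129.3  40.3] heading(z rot -90) -4.29 tilt x [-0.005 -0.001 -1.   ] w -0.1 F [-4.9 -1.   2.2] q [ 0.12  0.39  1.87 -0.    0.89 -1.38]
[-77.5035469  -54.77439384]
```

View pics/c_t37.png

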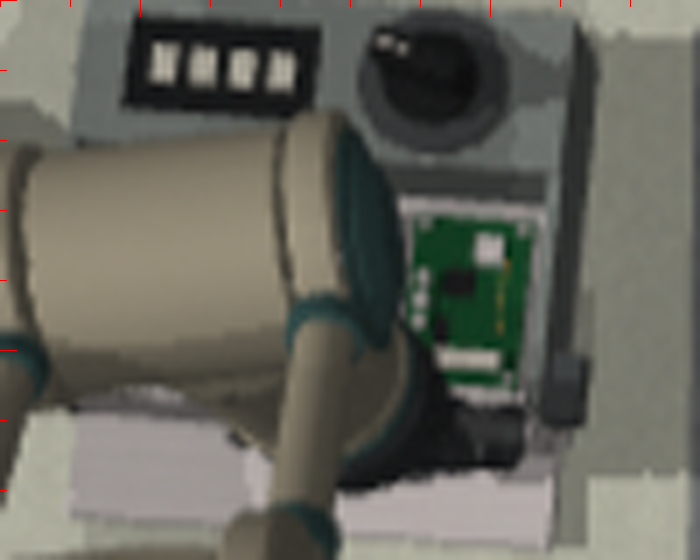

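View pics/c_s37.png

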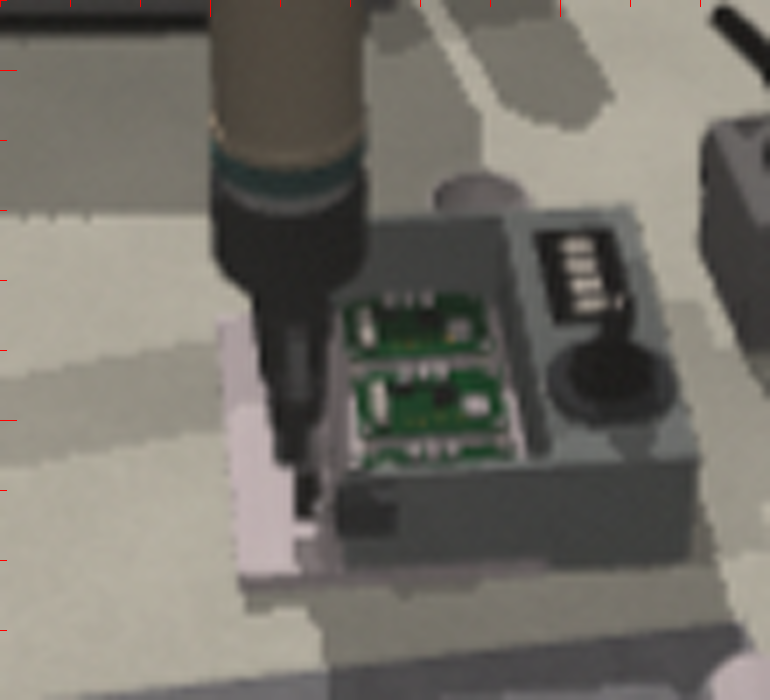

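```bash
for i in 1; do python3 -m crank '[[0,-0.15,0,0,0,0,0],[0,-0.3,0,0,0,0,0],[0,-0.4,0,0,0,0,0]]'; python3 -m crank '[[0,-0.15,0,0,0,0,0],[0,-0.3,0,0,0,0,0],[0,-0.3,0,0,0,0,0]]'; done; python3 -c "
from plan import *
where(); print(tobay(manip.get_state()['position']))"
```

```text
clock: 46.18
position: [0.5181, 0.1296, 0.0405]
ee_rot: [0.518, -0.48, 0.519, 0.482]
contact_force: [-7.4, 1.6, 5.6]
width: 0.0001
clock: 46.55
position: [0.5181, 0.1295, 0.0403]
ee_rot: [0.516, -0.478, 0.521, 0.483]
contact_force: [-10.9, 0.8, 8.9]
width: 0.0002
t 46.55 pos [518.1 129.5  40.3] heading(z rot -90) -4.34 tilt x [-0.01   0.001 -1.   ] w 0.2 F [-10.9   0.8   8.9] q [ 0.11  0.4   1.86  0.    0.9  -1.38]
[-72.56608921 -54.17719258]
```

```bash
python3 -m crank '[[0,-0.2,0,0,0,0,0],[0,-0.4,0,0,0,0,0],[0,-0.4,0,0,0,0,0]]'; python3 -c "
from plan import *
where(); print(tobay(manip.get_state()['position']))";  python3 -m crank '[[0,-0.3,0,0,0,0,0],[0,-0.5,0,0,0,0,0],[0,-0.5,0,0,0,0,0]]'; python3 -c "
from plan import *
where(); print(tobay(manip.get_state()['position']))"
```

```text
clock: 46.92
position: [0.518, 0.1294, 0.0401]
ee_rot: [0.514, -0.476, 0.523, 0.485]
contact_force: [-17.7, 2.5, 13.3]
width: 0.0002
t 46.92 pos [518.  129.4  40.1] heading(z rot -90) -4.34 tilt x [-0.017  0.001 -1.   ] w 0.2 F [-17.7   2.5  13.3] q [ 0.11  0.4   1.85  0.    0.91 -1.38]
[-72.66195998 -54.25563066]
clock: 47.3
position: [0.5179, 0.1294, 0.0399]
ee_rot: [0.512, -0.474, 0.525, 0.487]
contact_force: [-26.9, 3.9, 21.7]
width: -0.0003
t 47.3 pos [517.9 129.4  39.9] heading(z rot -90) -4.36 tilt x [-0.027  0.001 -1.   ] w -0.3 F [-26.9   3.9  21.7] q [ 0.11  0.41  1.84  0.    0.92 -1.39]
[-72.72064793 -54.32377137]
```

Hard stop at 27 N with no more motion, which fits the door being seated. Backing off to look.

```bash
python3 -m crank '[[0,1.5,0,0,0,0,0],[0,4,0,0,0,0,0],[0,8,0,0,0,0,0],[-4,10,0,0,0,0,0],[-9,10,0,0,0,0,0]]' && python3 -m crank '[[-5,0,0,0,0,0,0],[-11,0,0,0,0,0,0],[-11,3,-5,0,0,0,0],[-11,3,-11,0,0,0,0],[-11,3,-17,0,0,0,0]]' && python3 -m crank '[[0,0,0,0,0,0,0],[0,0,0,0,0,0,0]]' && python3 -c "
from plan import *
where()
d=grab('top',38);crop(d,130,140,230,240,7,'c_t38.png'); np.savez('top38.npz',**d)
d=grab('side',38);crop(d,220,90,330,190,7,'c_s38.png'); np.savez('side38.npz',**d)"
```

```text
clock: 47.92
position: [0.4307, 0.1359, 0.1308]
ee_rot: [0.518, -0.481, 0.519, 0.481]
contact_force: [0.7, 0.5, -0.4]
width: -0.0001
clock: 48.55
position: [0.3907, -0.0332, 0.2415]
ee_rot: [0.519, -0.483, 0.517, 0.479]
contact_force: [1.1, -0.3, -0.4]
width: 0.0
clock: 48.8
position: [0.3902, -0.0315, 0.2408]
ee_rot: [0.519, -0.481, 0.518, 0.48]
contact_force: [0.7, -0.0, -0.9]
width: 0.0001
t 48.8 pos [390.2 -31.5 240.8] heading(z rot -90) -4.4 tilt x [ 0.002  0.    -1.   ] w 0.1 F [ 0.7 -0.  -0.9] q [-0.26 -0.01  1.83  0.    1.32 -1.75]
```

View pics/c_t38.png

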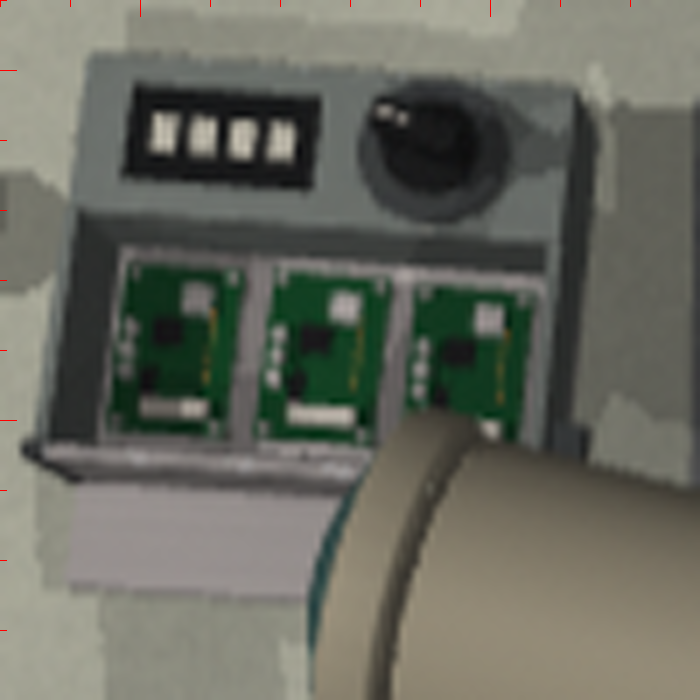

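View pics/c_s38.png

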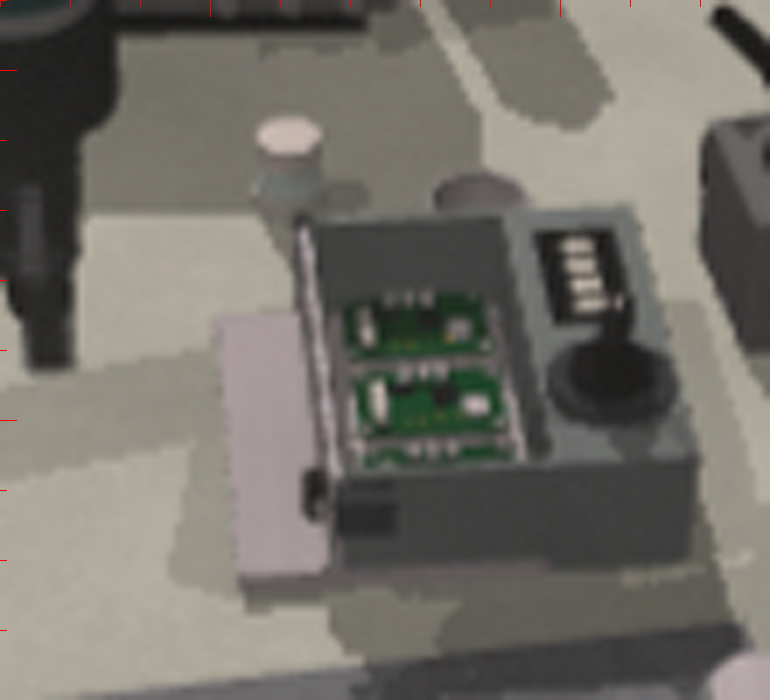

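```bash
python3 -c "
from plan import *
d=dict(np.load('top38.npz')); s=dict(np.load('side38.npz'))
t=lambda x,y,z: deproj(d,x/7+130-.4,y/7+140-.4,z)*1000
g=lambda x,y,z: deproj(s,x/7+220-.4,y/7+90-.4,z)*1000
print('disc top',t(433,150,.089),'side',g(613,388,.089))
print('tip top',t(383,108,.119),t(405,120,.119))
crop(d,175,145,208,175,20,'k_t.png'); crop(s,290,125,325,160,20,'k_s.png')
P=cloud(d); m=(P[...,2]>.108)&(P[...,2]<.13)&(abs(P[...,0]-.67)<.04)&(abs(P[...,1]-.115)<.04)
Q=P[m]; print(len(Q),Q.mean(0)*1000, np.cov((Q[:,:2]*1000).T)); print(cv2.minAreaRect((Q[:,:2]*1000).astype(np.float32)))
P=cloud(s); m=(P[...,2]>.108)&(P[...,2]<.13)&(abs(P[...,0]-.67)<.04)&(abs(P[...,1]-.115)<.04)
Q=P[m]; print(len(Q),Q.mean(0)*1000); print(cv2.minAreaRect((Q[:,:2]*1000).astype(np.float32)))
"
```

```text
disc top [676.32198878 120.07841476  89.        ] side [675.87713213 101.14895606  89.        ]
tip top [685.68235762 135.93880199 119.        ] [680.2321487  126.29130688 119.        ]
71 [678.67056816 121.10178696 117.85187675] [[ 34.52027301  42.20538289]
 [ 42.20538289 130.89316094]]
((679.3347778320312, 121.72689056396484), (42.291080474853516, 14.211678504943848), 69.05970001220703)
40 [678.57763974 114.67542332 116.09605575]
((679.7720336914062, 117.28463745117188), (46.0026969909668, 13.54169750213623), 66.8486099243164)
```

View pics/k_t.png

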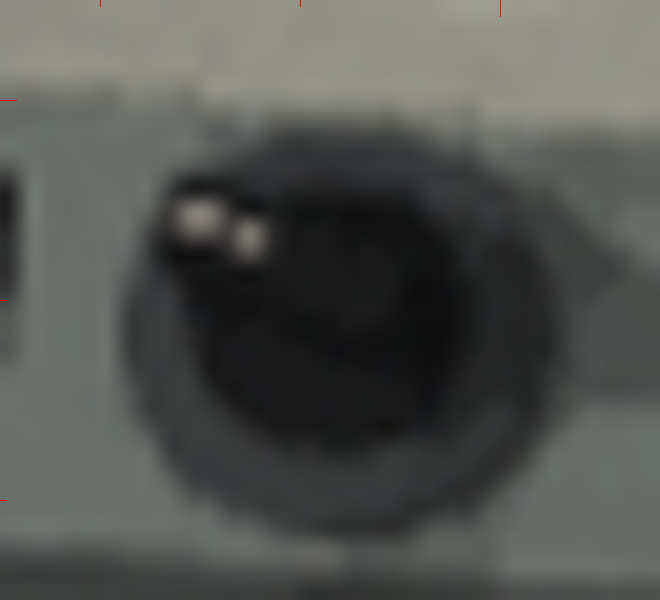

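View pics/k_s.png

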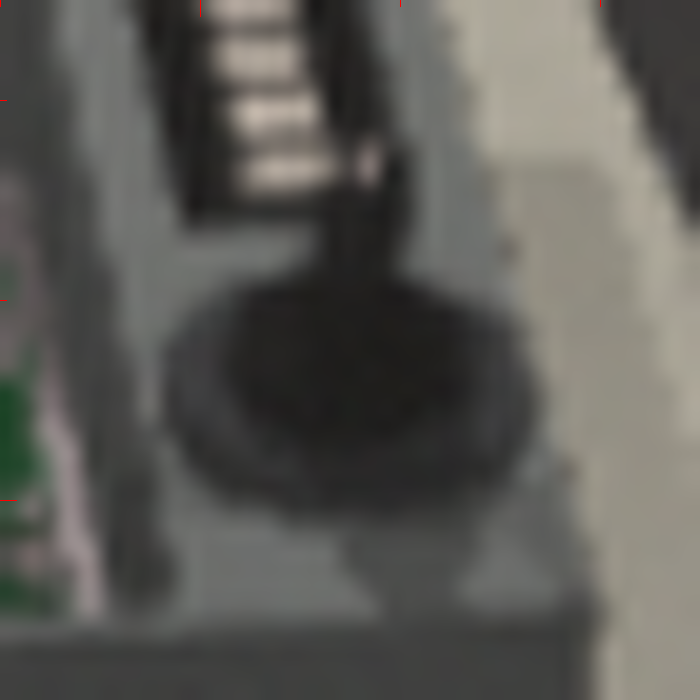

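```bash
python3 -c "
from plan import *
c=np.array([679.5,119.5])
for n,(u0,v0,u1,v1) in (('top',(175,145,208,175)),('side',(290,125,325,160))):
    d=dict(np.load(n+'38.npz')); k=20
    im=cv2.resize(d['color'][v0:v1,u0:u1],None,fx=k,fy=k,interpolation=cv2.INTER_CUBIC)
    im=cv2.convertScaleAbs(im,alpha=2,beta=10)
    a=np.radians(69); f=np.array([np.cos(a),np.sin(a)]);l=np.array([-f[1],f[0]])
    rect=np.array([[*(c+f*x+l*y),119] for x,y in((21,7),(21,-7),(-21,-7),(-21,7))])/1000
    th=np.linspace(0,2*np.pi,40); circ=np.c_[c[0]+22*np.cos(th),c[1]+22*np.sin(th),89+0*th]/1000
    for P,col in((rect,(0,255,255)),(circ,(0,255,0))):
        uv=((proj(d,P)-[u0,v0]+.5)*k).astype(np.int32); cv2.polylines(im,[uv],True,col,1)
    cv2.imwrite('pics/ko_%s.png'%n,im)
"
```

```text
(no output)
```

View pics/ko_top.png

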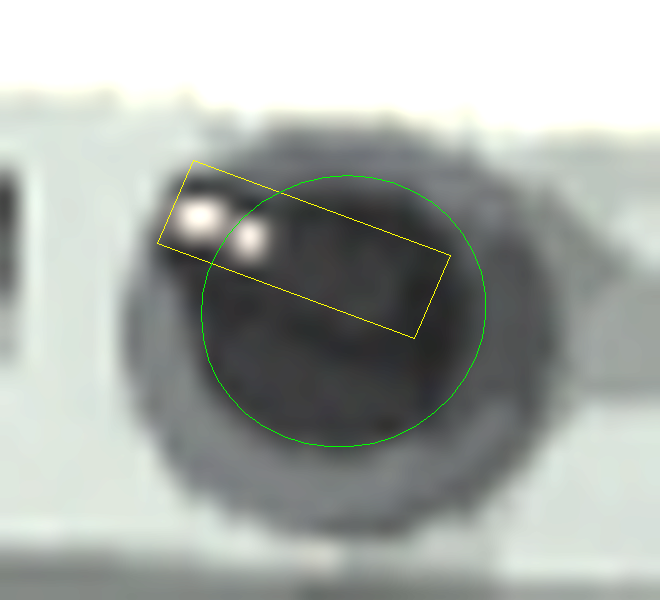

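View pics/ko_side.png

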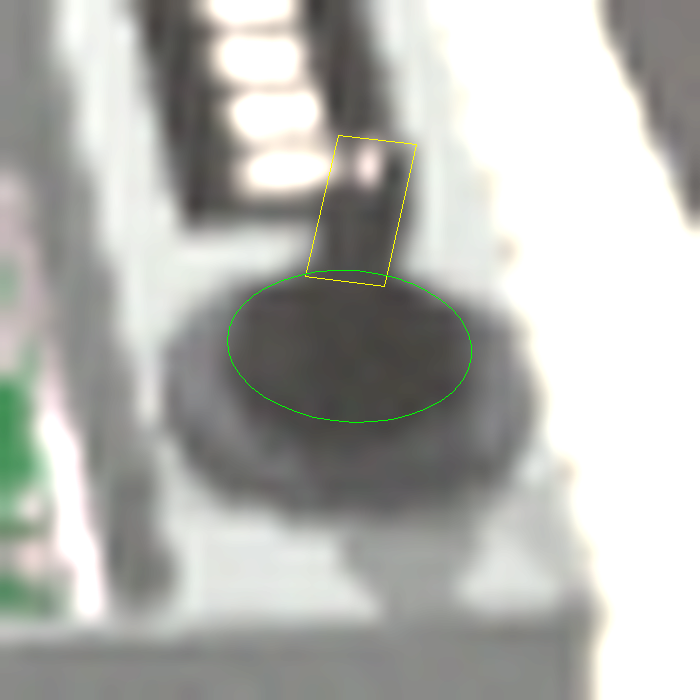

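```bash
python3 -c "
from plan import *
delta([.679,.120,.2],-111,False)"
```

```text
shift cm [  4.09 -27.71  17.12] rot deg [1.068e+02 1.000e-01 0.000e+00] | dist 32.8
```

```bash
python3 -m crank '[[0,-4,2.5,10,0,0,5],[0,-9,5.5,20,0,0,5],[0,-14,9,30,0,0,5],[0,-19,12,40,0,0,5],[0,-24,15,50,0,0,5]]' && python3 -m crank '[[0,0,0,10,0,0,5],[0,0,0,20,0,0,5],[0,0,0,30,0,0,5],[0,0,0,40,0,0,5],[0,0,0,50,0,0,5]]' 40 && python3 -c "
from plan import *
where();delta([.679,.120,.15],-111,False)"
```

```text
clock: 49.52
position: [0.6416, 0.1042, 0.2402]
ee_rot: [0.673, -0.216, 0.673, 0.216]
contact_force: [0.7, -0.4, -1.3]
width: 0.05
clock: 50.15
position: [0.6399, 0.1031, 0.2401]
ee_rot: [0.701, 0.089, 0.702, -0.089]
contact_force: [-0.5, 0.2, -0.5]
width: 0.0503
t 50.15 pos [639.9 103.1 240.1] heading(z rot -90) -104.42 tilt x [-0.  0. -1.] w 50.3 F [-0.5  0.2 -0.5] q [0.05 0.38 1.32 0.   1.44 0.3 ]
shift cm [9.01 2.6  3.37] rot deg [ 6.6 -0.  -0. ] | dist 10.0
```

```bash
python3 -m crank '[[0,2.6,3.4,3,0,0,5],[1,2.6,3.4,6.6,0,0,5],[4,2.6,3.4,6.6,0,0,5],[7,2.6,3.4,6.6,0,0,5],[9,2.6,3.4,6.6,0,0,5]]' && python3 -m crank '[[0,0,0,0,0,0,5],[0,0,0,0,0,0,5]]' && python3 -c "
from plan import *
where();delta([.679,.120,.095],-111,False)
d=grab('top',40);crop(d,130,130,240,230,7,'c_t40.png')
d=grab('side',40);crop(d,250,80,360,180,7,'c_s40.png')"
```

```text
clock: 50.78
position: [0.6785, 0.12, 0.1484]
ee_rot: [0.695, 0.127, 0.696, -0.127]
contact_force: [0.3, -0.2, 0.2]
width: 0.0504
clock: 51.02
position: [0.68, 0.1186, 0.1513]
ee_rot: [0.696, 0.128, 0.695, -0.127]
contact_force: [-0.1, 0.1, 0.6]
width: 0.0501
t 51.02 pos [680.  118.6 151.3] heading(z rot -90) -110.79 tilt x [ 0.002  0.    -1.   ] w 50.1 F [-0.1  0.1  0.6] q [0.07 0.49 1.36 0.   1.29 0.43]
shift cm [ 5.63  0.09 -0.15] rot deg [ 0.2  0.1 -0. ] | dist 5.6
```

View pics/c_s40.png

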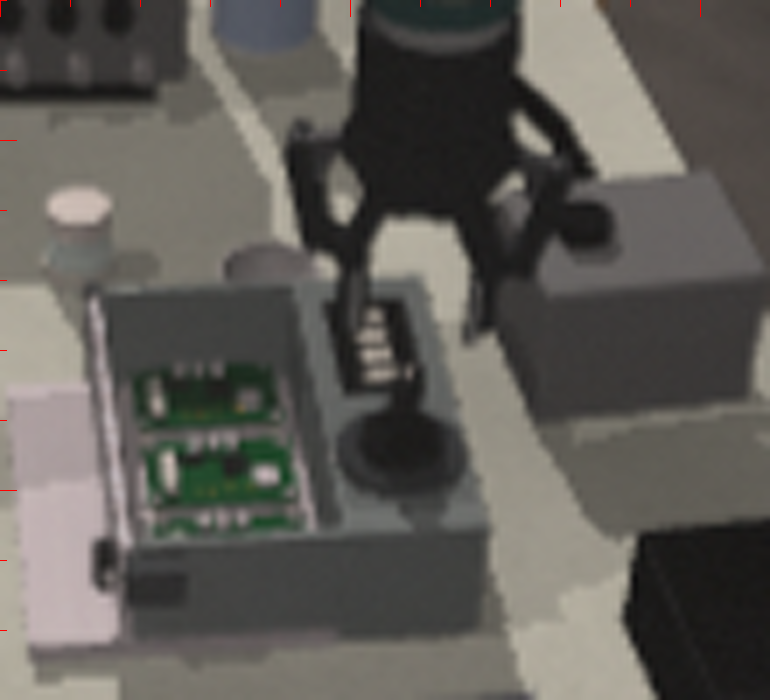

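View pics/c_t40.png

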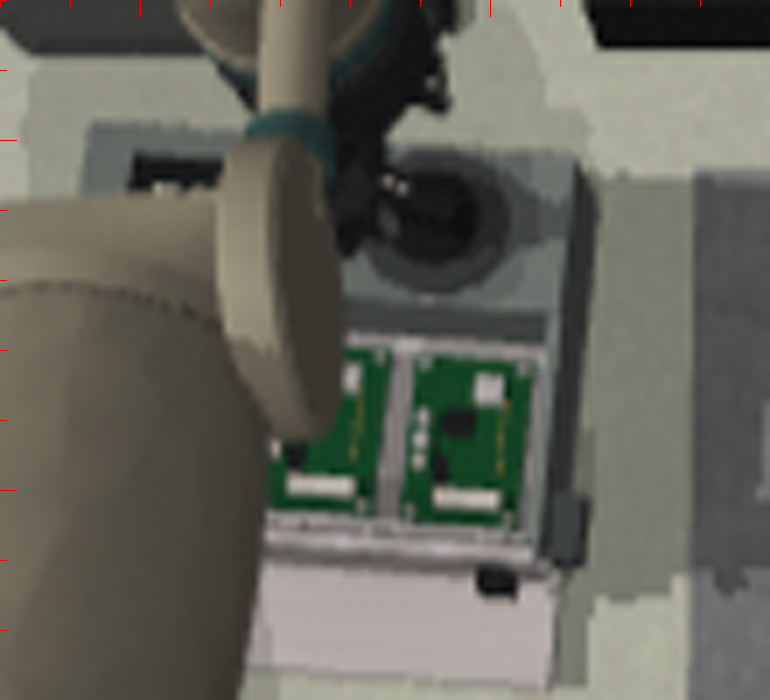

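```bash
python3 -m crank '[[1.5,0.1,-0.1,0,0,0,5],[3,0.1,-0.1,0,0,0,5],[4.5,0.1,-0.1,0,0,0,5],[5.5,0.1,-0.1,0,0,0,5]]' && python3 -m crank '[[0,0,0,0,0,0,5],[0,0,0,0,0,0,5]]' && python3 -c "
from plan import *
where();delta([.679,.120,.095],-111,False)
d=grab('side',41);crop(d,250,80,360,180,7,'c_s41.png')"
```

```text
clock: 51.62
position: [0.6781, 0.118, 0.0937]
ee_rot: [0.695, 0.128, 0.696, -0.129]
contact_force: [-0.1, 0.5, -0.3]
width: 0.0502
clock: 51.88
position: [0.6793, 0.1182, 0.0959]
ee_rot: [0.696, 0.128, 0.695, -0.128]
contact_force: [-0.6, 0.3, 0.2]
width: 0.05
t 51.88 pos [679.3 118.2  95.9] heading(z rot -90) -110.92 tilt x [ 0.001  0.    -1.   ] w 50.0 F [-0.6  0.3  0.2] q [0.07 0.53 1.43 0.   1.17 0.44]
shift cm [ 0.09  0.16 -0.09] rot deg [ 0.1  0.  -0. ] | dist 0.2
```

View pics/c_s41.png

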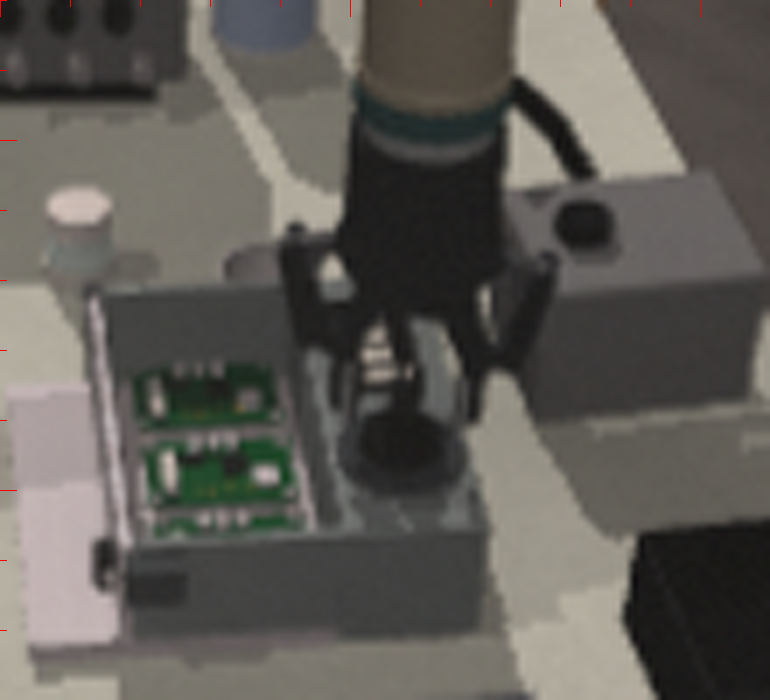

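```bash
python3 -m crank '[[0.1,0.15,-0.05,0,0,0,1],[0.1,0.15,-0.05,0,0,0,1],[0.1,0.15,-0.05,0,0,0,1],[0.1,0.15,-0.05,0,0,0,1],[0.1,0.15,-0.05,0,0,0,1]]' 35 && python3 -c "
from plan import *
where()"
```

```text
clock: 52.55
position: [0.679, 0.12, 0.095]
ee_rot: [0.696, 0.129, 0.695, -0.128]
contact_force: [-0.9, 1.3, 4.0]
width: 0.0134
t 52.55 pos [679. 120.  95.] heading(z rot -90) -110.92 tilt x [ 0.  0. -1.] w 13.4 F [-0.9  1.3  4. ] q [0.07 0.54 1.43 0.   1.17 0.44]
```

Gripped at 13.4 mm, which matches the 14 mm bar. Turning anticlockwise, which is negative about tool x.

```bash
python3 -m crank '[[0,0,0,-8,0,0,1],[0,0,0,-17,0,0,1],[0,0,0,-26,0,0,1],[0,0,0,-35,0,0,1],[0,0,0,-44,0,0,1]]' && python3 -c "
from plan import *
where(); print(manip.get_state()['moment'])" && python3 -m crank '[[0,0,0,-9,0,0,1],[0,0,0,-18,0,0,1],[0,0,0,-27,0,0,1],[0,0,0,-36,0,0,1],[0,0,0,-44,0,0,1]]' && python3 -c "
from plan import *
where(); print(manip.get_state()['moment'])"
```

```text
clock: 53.18
position: [0.6799, 0.12, 0.095]
ee_rot: [0.693, -0.143, 0.692, 0.143]
contact_force: [1.6, 1.0, 2.9]
width: 0.0131
t 53.17 pos [679.9 120.   95. ] heading(z rot -90) -66.64 tilt x [ 0.002  0.001 -1.   ] w 13.1 F [1.6 1.  2.9] q [ 0.07  0.54  1.43  0.    1.17 -0.33]
[ 0.17279105 -0.12468497 -0.02854332]
clock: 53.8
position: [0.6805, 0.1207, 0.095]
ee_rot: [0.59, -0.392, 0.587, 0.392]
contact_force: [3.0, 1.6, 1.3]
width: 0.0134
t 53.8 pos [680.5 120.7  95. ] heading(z rot -90) -22.67 tilt x [ 0.004  0.002 -1.   ] w 13.4 F [3.  1.6 1.3] q [ 0.07  0.54  1.43  0.    1.17 -1.1 ]
[ 0.35984966 -0.23350719 -0.06854645]
```

```bash
python3 -m crank '[[0,0,0,-5,0,0,1],[0,0,0,-10,0,0,1],[0,0,0,-14,0,0,1],[0,0,0,-17,0,0,1],[0,0,0,-17,0,0,1]]' && python3 -c "
from plan import *
where(); print(manip.get_state()['moment'])" && python3 -m crank '[[0,0,0,-2,0,0,1],[0,0,0,-4,0,0,1],[0,0,0,-4,0,0,1]]' && python3 -c "
from plan import *
where(); print(manip.get_state()['moment'])"
```

```text
clock: 54.42
position: [0.6806, 0.121, 0.095]
ee_rot: [0.527, -0.474, 0.524, 0.473]
contact_force: [3.5, 4.1, 0.5]
width: 0.0129
t 54.42 pos [680.6 121.   95. ] heading(z rot -90) -5.96 tilt x [ 0.004  0.002 -1.   ] w 12.9 F [3.5 4.1 0.5] q [ 0.07  0.54  1.43  0.    1.17 -1.39]
[ 0.72292724 -0.4818983  -0.04256985]
clock: 54.8
position: [0.6806, 0.121, 0.0951]
ee_rot: [0.511, -0.491, 0.508, 0.49]
contact_force: [3.9, 3.8, 1.1]
width: 0.0135
t 54.8 pos [680.6 121.   95.1] heading(z rot -90) -2.17 tilt x [ 0.004  0.003 -1.   ] w 13.5 F [3.9 3.8 1.1] q [ 0.07  0.54  1.43  0.    1.17 -1.46]
[ 0.60656565 -0.48979028 -1.0384427 ]
```

The moment about z jumped to −1 N·m, so the knob is at the stop. Releasing and looking.

```bash
python3 -m crank '[[0,0,0,0,0,0,2.5],[0,0,0,0,0,0,5],[0,0,0,0,0,0,5],[-1,0,0,0,0,0,5],[-4,0,0,0,0,0,5]]' && python3 -m crank '[[-5,0,0,0,0,0,5],[-9,0,0,0,0,0,5],[-12,3,-5,0,0,0,5],[-12,8,-10,0,0,0,5],[-12,14,-14,0,0,0,5]]' && python3 -m crank '[[0,5,-5,0,0,0,5],[0,10,-10,0,0,0,5],[0,13,-16,0,0,0,5],[0,13,-20,0,0,0,5],[0,13,-20,0,0,0,5]]' && python3 -c "
from plan import *
where()
d=grab('top',42);crop(d,130,140,230,240,7,'c_t42.png');np.savez('top42.npz',**d)
d=grab('side',42);crop(d,230,90,330,190,7,'c_s42.png')"
```

```text
clock: 55.42
position: [0.6776, 0.1196, 0.1336]
ee_rot: [0.507, -0.491, 0.509, 0.492]
contact_force: [0.8, -0.5, 0.0]
width: 0.0497
clock: 56.05
position: [0.5506, -0.006, 0.2558]
ee_rot: [0.509, -0.492, 0.508, 0.491]
contact_force: [1.4, -0.9, -0.1]
width: 0.0498
clock: 56.68
position: [0.4137, -0.2036, 0.2555]
ee_rot: [0.51, -0.491, 0.51, 0.489]
contact_force: [-1.0, 0.9, 0.6]
width: 0.05
t 56.67 pos [ 413.7 -203.6  255.5] heading(z rot -90) -2.28 tilt x [ 0.001 -0.003 -1.   ] w 50.0 F [-1.   0.9  0.6] q [-0.61  0.09  1.69 -0.    1.37 -2.14]
```

View pics/c_t42.png

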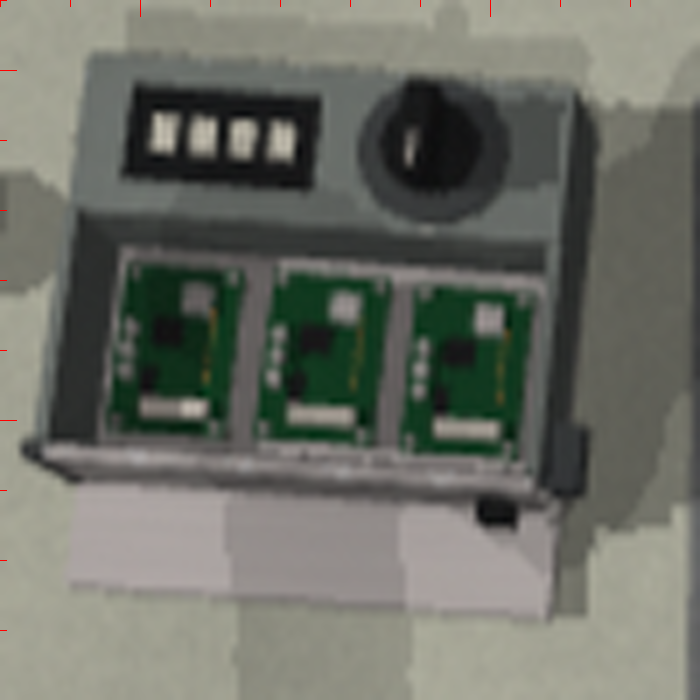

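View pics/c_s42.png

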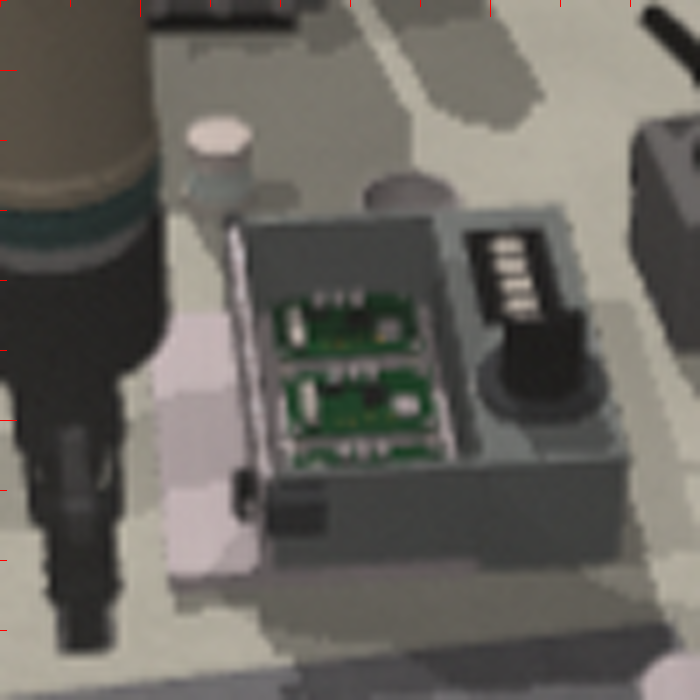

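View pics/top42.png

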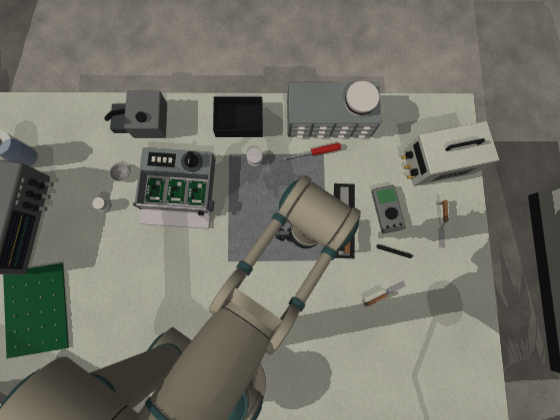

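```bash
python3 -c "
from plan import *
a=dict(np.load('top42.npz'))
for i in range(3):
    d=a if i==0 else eyes.get_image('top' if i==1 else 'side')
    P=cloud(d); m=(P[...,2]>.108)&(P[...,2]<.13)&(abs(P[...,0]-.68)<.04)&(abs(P[...,1]-.12)<.04)
    Q=(P[m][:,:2]*1000).astype(np.float32); w=np.linalg.eigh(np.cov(Q.T))[1][:,1]
    print('bar',len(Q),cv2.minAreaRect(Q),np.degrees(np.arctan2(w[1],w[0])))
    # door: points above porch z .03-.08, bay x in -75..-45
    B=np.stack([tobay(p) for p in P.reshape(-1,3)]).reshape(420,560,2) if False else None
    A=np.radians(4.3); X=P[...,0]*1000-594.5; Y=P[...,1]*1000-178.1
    bx=np.cos(A)*X-np.sin(A)*Y; by=np.sin(A)*X+np.cos(A)*Y
    m=(P[...,2]>.068)&(P[...,2]<.08)&(bx>-85)&(bx<-40)&(abs(by)<95)
    if m.sum()>10:
        print('door top pts',m.sum(),np.polyfit(by[m],bx[m],1))
t=lambda x,y,z: tobay(deproj(a,x/7+130-.4,y/7+140-.4,z))
print('door outer edge',t(75,482,.074),t(540,508,.074),' inner/top edge',t(45,447,.074),t(540,478,.074))
"
python3 -c "
from h import *
d=dict(np.load('top42.npz')); im=d['color'][145:220,130:220]
cv2.imwrite('pics/c42b.png',cv2.convertScaleAbs(cv2.resize(im,None,fx=8,fy=8,interpolation=cv2.INTER_CUBIC),alpha=1.7,beta=10))"
```

```text
bar 70 ((679.2671508789062, 122.29872131347656), (14.821844100952148, 40.19819259643555), 86.55403137207031) 176.33505232589715
door top pts 140 [ 8.66576005e-05 -5.79579457e+01]
bar 68 ((679.2713623046875, 121.69343566894531), (14.490828514099121, 40.564998626708984), 86.86457061767578) 175.62031174454796
door top pts 139 [-1.30494983e-04 -5.80186033e+01]
bar 53 ((678.9027099609375, 118.56061553955078), (39.92802429199219, 17.272708892822266), 4.85548210144043) 178.10860176891623
door top pts 55 [ 4.48194783e-03 -5.79806175e+01]
door outer edge [-71.66198311  91.52072913] [ -69.29268427 -111.96360685]  inner/top edge [-57.00228982 106.52239971] [ -55.90557943 -110.65754003]
```

View pics/c42b.png

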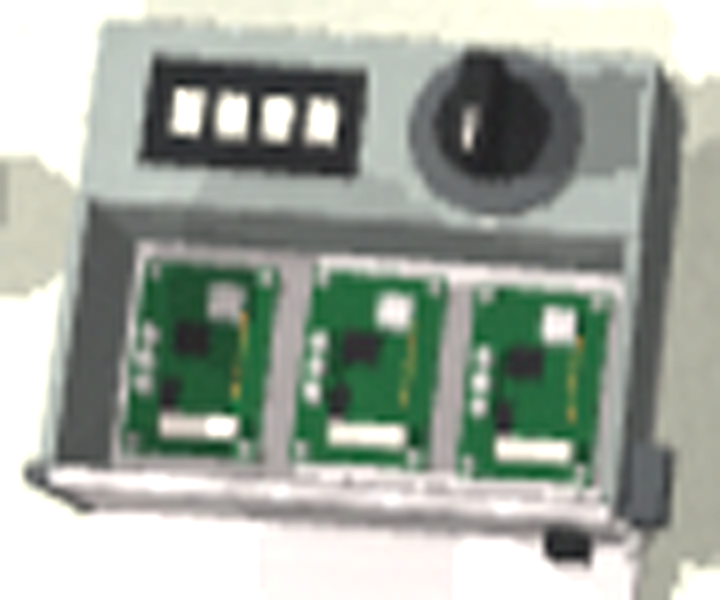

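Door is parallel to the bay front (slope about 0.0001) and the bar is at 176° against 175.7° for zero. One last look at the spatula, then hand in.

```bash
python3 -m crank '[[0,1,5,0,0,0,5],[0,2,11,0,0,0,5],[0,2,17,0,0,0,5],[0,2,20,0,0,0,5],[0,2,20,0,0,0,5]]' && python3 -m crank '[[0,0,0,0,0,0,5],[0,0,0,0,0,0,5]]'; python3 -c "
from plan import *
d=grab('top',43);crop(d,320,170,370,270,6,'c_t43.png');s=grab('side',43)
t=lambda x,y,z: deproj(d,x/6+320-.4,y/6+170-.4,z)*1000
where()"
```

```text
clock: 57.5
position: [0.4009, 0.0038, 0.2547]
ee_rot: [0.507, -0.493, 0.506, 0.493]
contact_force: [0.4, -0.3, 0.6]
width: 0.0499
clock: 57.75
position: [0.4015, 0.0001, 0.2545]
ee_rot: [0.508, -0.491, 0.509, 0.491]
contact_force: [-0.3, -0.2, 1.2]
width: 0.0501
t 57.85 pos [401.5  -0.  254.4] heading(z rot -90) -2.0 tilt x [-0. -0. -1.] w 49.9 F [-0.7  0.1  1. ] q [-0.17 -0.01  1.79 -0.    1.36 -1.71]
```

View pics/c_t43.png

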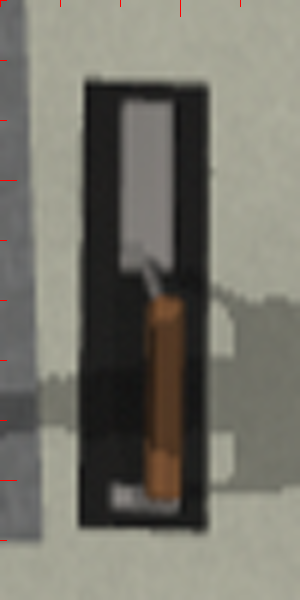

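View pics/side43.png

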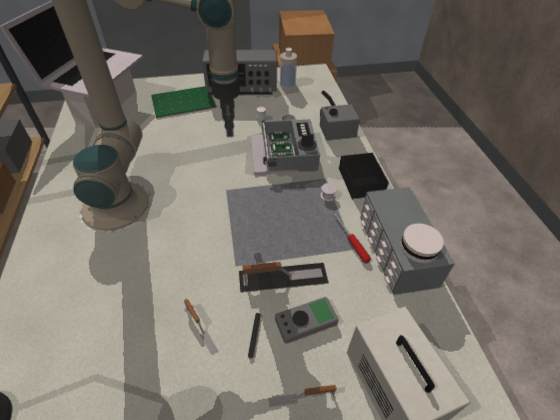

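The spatula stands flat and centred on its pad (blade at crop pixel (147,185), foot at (145,498)). The bystanders haven't moved and the arm is clear. Handing in.

```bash
python3 -c "
from rig import manip
print(manip.sign_off())"
```

```text
the job is handed in; nothing more can be done
None
```

The job is handed in at about 58 s of the 210 s allowed. The hand-in gives no verdict, so what follows rests on my own last checks.

I carried all three boards into the bay with the large spatula and put it back on its pad. Then I pushed the door shut with the closed fingers and turned the knob anticlockwise to its stop.

- **Boards:** they stand flat in the bay, with measured centres at about (0, 69), (6, 2) and (−1, −64) mm in depth and width from the floor's centre. The middle board's 6 mm depth reading is doubtful: its outline came out 66 mm long instead of about 76 mm, so it was only partly segmented. The limits are 25 mm and 88 mm.
- **Door:** it met a hard stop at 27 N with no further movement. It measures parallel to the bay front from the top camera, and within 0.005 rad from the side camera.
- **Knob:** the bar's direction reads 175.6–176.3° from the top camera, against 175.7° for zero. The side camera reads 178.1° from only 53 points, still within the limit. The moment also rose to about 1 N·m at the stop.
- **Spatula and surroundings:** the spatula stands upright and centred on its pad. The bystanders look where they were. No board appeared to be knocked aside, and the fingers stayed clear of the boards.

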